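Unload bar stock from a clamped tube caddy

ROBOT

A 6-joint arm with a two-finger parallel gripper is mounted at the origin on a cart in front of the work surface, level with it; the furniture and walls round the work are solid. World frame = base frame: x ahead of the robot, y to its left, z up, the work surface at z = 0. Lengths are in mm, angles in degrees, forces in N, time in s.
With the tool pointing down it reaches from about 350 to 850 mm from the base axis. Payload 8.1 kg.
Tool frame: the origin (TCP) lies between the finger pads; the fingertips stand 11 mm ahead of it and the grasp point (between the pads) lies 8 mm behind it; z points along the fingers, y is the line along which they close (so a half turn about z gives the same grasp; the last joint's range is limited). The gripper opens to 85 mm and grips with 20 to 120 N. Pads are 22 mm wide; open, the fingers measure 114 mm over their backs; the gripper's body (76 mm by 85 mm) begins 54 mm behind the grasp point. The pads swing forward as they close: fully open they stand 13 mm farther back than shut.
Start: joints at [-73.075, 7.471, 85.268, -0, 87.261, -4.893], TCP at [223.018, -557.017, 242.292] pointing down, gripper open.
Joint ranges: [-169.43, 169.43], [-51.17, 129.36], [1.28, 143.12], [-76.62, 256.62], [0, 156.53], [-152.29, 152.29]. Speed limits (degrees/s): [136.94, 136.94, 159.86, 180, 180, 180].

INTERFACE

Orientations are given as [roll, pitch, yaw] about the fixed x, y, z axes, in that order (R = Rz(yaw) Ry(pitch) Rx(roll)).
In Python, from bench import r, snapshot, get_calibration gives the robot as it stands.
- The arm moves only by the tool step_arm, never from a script. Its argument "rows" is a list of rows, each a list of 2 entries, a list of its own where there are three numbers: the shift along the tool's x, y, z in mm, then the turn about the tool's z in degrees. In form: [[[tx, ty, tz], yaw], ...]. A call has 1 to 12 rows; each row is the pose to reach, as a shift and turn from the pose commanded when the call began, along the tool's axes at that moment; what a row does not reach only later rows make up. A row lasts 1/10 s, in which the tool goes at most 50 mm and 8.59 degrees, less where a joint would pass 70% of its speed; a pose out of reach is approached as far as the arm can. A call with a gripper value outside its range is refused whole. "fingers" is the opening, from 0 (shut) to 1 (fully open), set as the call begins (left out, the last holds). The fingers move at their own pace and stop on an object; "squeeze" is the grip in N (left out, the last holds). Time passes only in rows, so rows that repeat a pose let the fingers close. It gives the time, the measured TCP pose, the force, the opening and the grip force at its end, in the units of the state.
- r.sense(): the state, without advancing time (a new reading comes with each control period).
- snapshot(name): name is "side" or "top"; returns the picture (400x640x3 uint8, blue, green, red); there is no depth.
- get_calibration(name): a dict with "fovy" (degrees; the focal length in pixels is half the picture's height over the tangent of half this angle, whatever the lens; pixels are square), "cx", "cy" (the principal point, pixels), "eye" and "orientation" of the camera in the world. Camera axes: x right, y up, looking along -z (the intrinsics and any distortion apply to the point x, -y, -z); pixel columns grow to the right and rows downward; lengths in mm; the calibration is good to about 2 mm. A picture is of the moment at which its call begins. get_calibration takes no time and is no camera call.
- r.hand_in(): hands the job in; it is judged then, once.
The state is a dict: "time": time; "joint_pos": joint angles; "qd": joint speeds; "joint_efforts": joint torques, N m; "tool_pos": TCP position; "tcp_rot": TCP orientation; "ft_force": force on the tool from outside, world axes, zero at the start; "wrist_torque": the same for the moment, N m; "finger_gap": finger opening in mm; "grip_force": force on a finger pad.
Only numpy, scipy, OpenCV 4.12 (cv2) and the standard library are available. Lean on these libraries where they do the work, as an engineer would, in place of code of your own. Each camera call takes 0.05 s, during which the arm holds its last target. There are 200 camera calls.

TASK

Set the tube caddy in the nest of the clamping station, tube mouths facing away from the stop strip, and push the clamp lever over centre so that it locks on the caddy. Draw every brass bar out of its tube hand over hand, shifting your grip back along it so that you hold it by the middle by the time its tail leaves the tube and from then on, and lay all the bars in the wooden tray. Then flick the release lever so that the clamp springs open, and put the empty caddy back where it stood, without disturbing the roll of tape or the brass bangle.

Things in the scene. Friction and masses are not known exactly. Their poses are not given: they have to be found in the camera images.
- caddy_bar (a point): Middle of the tube caddy's wooden carrying bar, 78 mm above the caddy's underside; the bar is 14 mm wide, 18 mm high, along x, with 132 mm free between its posts and 34 mm free below it. x = along the tubes towards their closed ends, z = up. Tube centre lines: y = -42, 0, +42 mm, 52 mm below this point. Loaded, the caddy balances about 10 mm to -x of it.
- caddy_mouth (a point): On the caddy: mouth of its middle tube, 92 mm along -x from the carrying bar's middle; same axes. All three mouths are level with it; the end block's face is 4 mm behind them.
- caddy: Tube caddy, loose, about 0.42 kg empty: three square aluminium tubes (bore 13 mm, closed at the rear) between beech blocks 42 mm high, 184 x 114 mm on the ground, with a raised carrying bar. Origin under its centre, axes as at the carrying bar.
- bar_1_mid (a point): Centre of square brass bar 1, 10 x 10 x 220 mm, about 0.13 kg; x along it; absent in some starts. It starts in the caddy's tube at y = -42 mm, its end 38 to 54 mm out of the mouth. A leaf spring 39 mm behind the mouth presses on it: drawing takes 2 to 6 N. It is clear of the tube once its centre is over 202 mm along -x from the carrying bar's middle.
- bar_2_mid (a point): Centre of square brass bar 2, 10 x 10 x 220 mm, about 0.13 kg; x along it; absent in some starts. It starts in the caddy's tube at y = 0 mm, its end 38 to 54 mm out of the mouth. A leaf spring 39 mm behind the mouth presses on it: drawing takes 2 to 6 N. It is clear of the tube once its centre is over 202 mm along -x from the carrying bar's middle.
- bar_3_mid (a point): Centre of square brass bar 3, 10 x 10 x 220 mm, about 0.13 kg; x along it; absent in some starts. It starts in the caddy's tube at y = 42 mm, its end 38 to 54 mm out of the mouth. A leaf spring 39 mm behind the mouth presses on it: drawing takes 2 to 6 N. It is clear of the tube once its centre is over 202 mm along -x from the carrying bar's middle.
- bar_1: Brass bar 1 itself; origin in the middle of its underside, same axes.
- bar_2: Brass bar 2 itself; origin in the middle of its underside, same axes.
- bar_3: Brass bar 3 itself; origin in the middle of its underside, same axes.
- station (a point): Point in the nest on top of the clamping station's plate (fixed, 8 mm thick). The nest has a side fence 22 mm high, inner face at y = +60.5 mm, and a low stop strip at x = +98 mm; z = up. The caddy belongs here with its carrying bar above this point (within about 6 mm), its axes along the station's, mouths to -x. The clamp then pushes its middle block 3 to 4 mm over against the fence.
- clamp_handle (a joint): Lever of the over-centre side clamp on the station; it swings level with the bench. 1.15 = open (start), the grip swung towards the mouth end; 0 = locked, the lever square to the fence, grip pointing away from it. Dead centre is at 0.18; past it, it stays shut if the caddy is in the nest. A spring throws it open when the release lever is pushed. Closing takes up to about 8 N at the grip.
- handle_grip (a point): Centre of the clamp lever's black grip, 90 mm from its upright pivot, 30 mm above the bench; the lever is 17 mm thick and ends 36 mm farther out. y = along the lever towards the pivot; to close, push the grip along the circle about the pivot towards its +x side; it opens towards -x.
- release_lever (a joint): Release lever of the clamp, beside the locked clamp lever; swings level with the bench: 0 = at rest, 0.6 = pushed home. Pushed past about 0.4 (30 mm at its tab, 2 to 5 N) it lifts the locked clamp lever over centre, and the clamp springs open; it springs back itself.
- clamp_roller: Black roller, 12 mm across, on the short end of the clamp lever; locked, it presses on the side of the caddy's middle block with about 35 N.
- tray (a point): Loose shallow wooden tray, 262 x 156 x 22 mm, walls 6 mm. This point is the centre of its inner floor, 6 mm above the bench; x = along its length, z = up. Inside it is 250 x 144 mm: the bars lie in it lengthwise, side by side.
- tape: Roll of masking tape, loose, 96 mm across, 25 mm high: a bystander.
- bangle: Brass bangle, loose, 60 mm across, 12 mm high: a bystander.
- lever_tab (a point): Middle of the outer face of the release lever's steel tab (26 mm long, 16 mm high, 30 mm above the bench), 75 mm from the release lever's upright pivot; the pivot lies along this point's +y. Push it along -x, that is towards the clamp lever, following its circle. The locked clamp lever's near side is 27 mm away along -x.

How it is judged:
By the outcome, as a careful person would: the job done as asked, in the order asked, and still so for the second after the job is handed in, with the robot touching nothing.
Of bar_1, bar_2, bar_3 only 2 to 3 are there at a start; the rules pass over those that are not, and their reading is None.
At some moment in a run one of tray may be knocked a few centimetres aside while the robot is not near it.
Once in a run the grip may slacken for a moment while it holds something.
It also fails if it takes over 210 s, if anything falls off the work surface, if the arm or the gripper's body presses on something with over 40 N, if the wrist force passes 120 N, or if a joint passes its speed limit or range.

## Working session

There is one attempt and no reset: what is moved stays moved. The work goes in short steps, Python scripts to look and compute and a tool call to move; the robot and the scene stay as the last step left them, time stands still between calls to the robot, and variables do not carry over. Pictures are saved under pics/ and viewed, at most 14 in all, crops included, and the job is handed in when it is done.

Besides the shell and the picture viewer there is one more tool, called after "Call:" as name(argument=value, ...), one argument or row to a line, values as JSON. step_arm: Moves the arm, as the interface text tells. Its arguments: {"type":"object","properties":{"rows":{"type":"array"},"fingers":{"type":"number"},"squeeze":{"type":"number"}},"required":["rows"]}

```bash
ls; mkdir -p pics; python3 - <<'E'
from bench import r, snapshot, get_calibration
import cv2
s=r.sense(); print(s)
for n in("side","top"):
    print(n,get_calibration(n)); cv2.imwrite(f"pics/{n}0.png",snapshot(n))
E
```

```text
pics
{'time': 0.0, 'joint_pos': array([-7.30742899e+01,  7.51522098e+00,  8.53293880e+01,  7.79454403e-04,
        8.72621713e+01, -4.89194653e+00]), 'qd': array([-0.11509167, -0.01331422, -0.13223066, -0.06741122,  0.03448034,
        0.02162196]), 'joint_efforts': array([-8.16123211e-04, -5.69395566e+01, -5.00554097e+01, -4.14234119e-04,
        1.42987934e-02,  1.15494583e-05]), 'tool_pos': array([ 222.87267048, -556.49660149,  241.2422024 ]), 'tcp_rot': array([-1.79893675e+02, -9.88154278e-03,  2.18176095e+01]), 'ft_force': array([ 0.47223318, -0.43433128, -1.19714085]), 'wrist_torque': array([ 0.05598157, -0.01255277, -0.01701612]), 'grip_force': 0.0, 'finger_gap': 85.47495634031878}
side {'fovy': 54.975212284145535, 'cx': 322.095700319903, 'cy': 204.5800927840344, 'eye': array([ 29.34432265, 741.4905801 , 952.0847948 ]), 'orientation': array([  45.42272448,   -0.31896483, -143.83037255])}
top {'fovy': 46.06507289995086, 'cx': 321.8671932894703, 'cy': 210.3484819414239, 'eye': array([ 313.3659185 ,   41.98901655, 1448.21359331]), 'orientation': array([  8.86921879,   0.58671834, -90.03881613])}
```

View pics/top0.png

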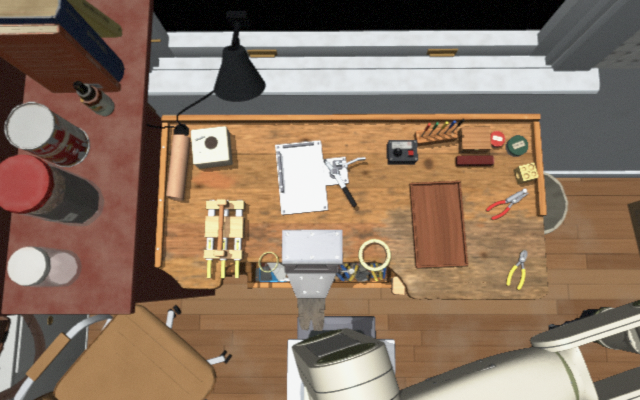

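View pics/side0.png

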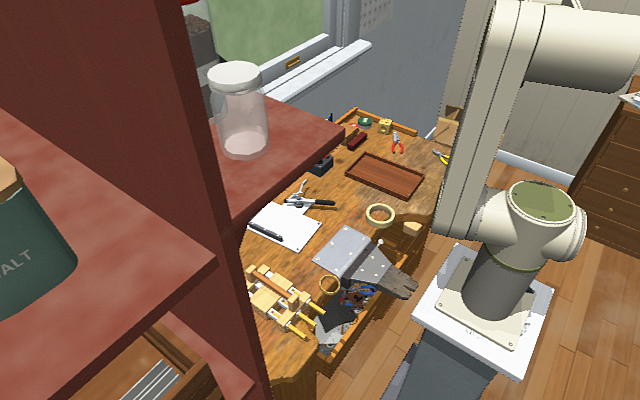

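The top view shows the caddy near (225,238), station plate near (302,177) with clamp near (345,180), tray (438,224), tape (375,255), bangle (268,263). In the side view the caddy is near (280,300) and the tray (385,175).

```bash
cat > h.py <<'E'
import numpy as np, cv2
from scipy.spatial.transform import Rotation as R
from bench import r, snapshot, get_calibration
def cam(n):
    c=get_calibration(n); f=200/np.tan(np.radians(c['fovy'])/2)
    return c,f,R.from_euler('xyz',c['orientation'],degrees=True).as_matrix()
def ray(n,u,v):
    c,f,M=cam(n); return c['eye'],M@np.array([(u-c['cx'])/f,-(v-c['cy'])/f,-1])
def onz(n,u,v,z):
    e,d=ray(n,u,v); return e+d*(z-e[2])/d[2]
def px(n,p):
    c,f,M=cam(n); q=M.T@(np.array(p)-c['eye']); return np.array([c['cx']+f*q[0]/-q[2],c['cy']-f*q[1]/-q[2]])
def crop(im,name,u0,v0,w,h,k):
    cv2.imwrite('pics/'+name,cv2.resize(im[v0:v0+h,u0:u0+w],None,fx=k,fy=k,interpolation=cv2.INTER_CUBIC))
E
python3 - <<'E'
from h import *
t=cv2.imread('pics/top0.png')
crop(t,'c1.png',190,130,190,150,4)
s=cv2.imread('pics/side0.png')
crop(s,'c2.png',235,170,200,150,4)
for u,v in[(225,238),(302,177),(438,224),(375,255),(268,263)]:print(onz('top',u,v,10).round())
E
```

```text
[452. 354.  10.]
[644. 119.  10.]
[ 495. -300.   10.]
[ 400. -105.   10.]
[376. 221.  10.]
```

View pics/c1.png

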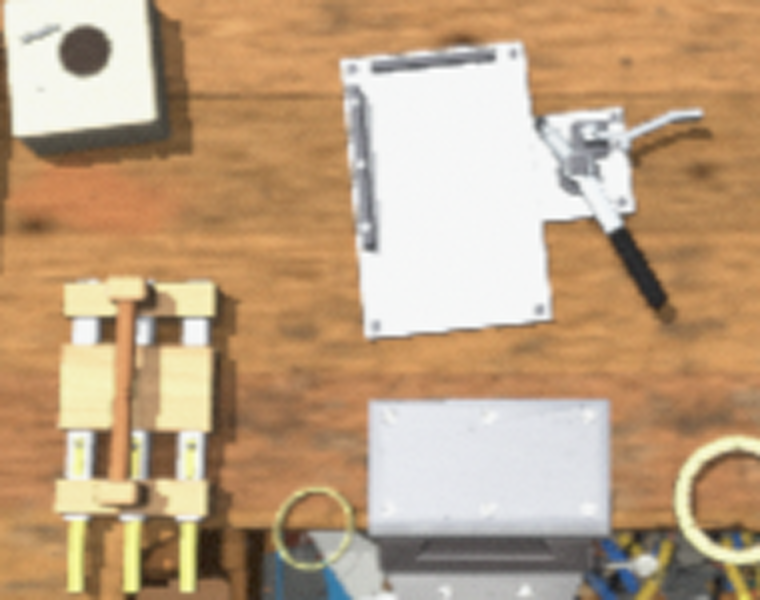

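View pics/c2.png

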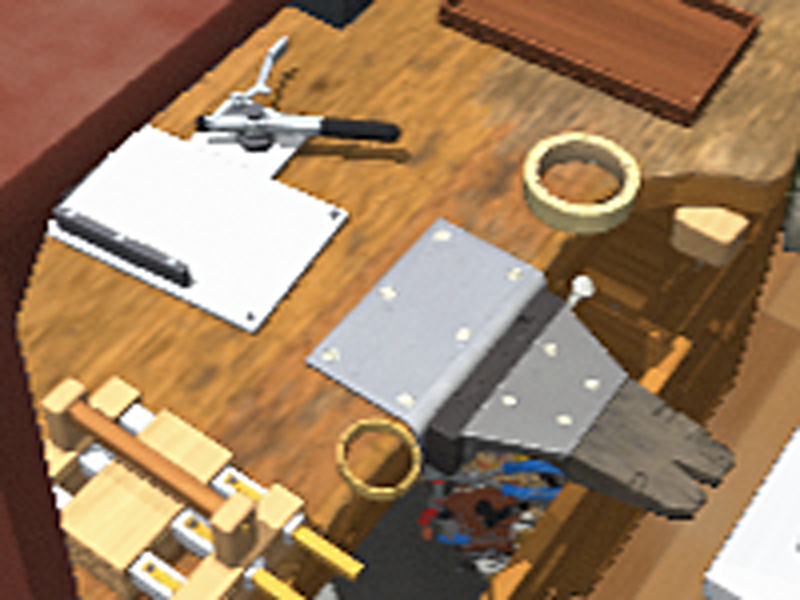

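Crops show three bars protruding (crop c1 (76,555), (132,555), (188,555)), the carrying bar from (127,300) to (118,485), the plate corners (342,60), (524,42), (550,318), (368,338), the fence (350,88)-(370,250), the stop strip (372,68)-(495,55), the black grip (615,232)-(660,305) and the release tab (640,130)-(700,113).

```bash
python3 - <<'E'
from h import *
t=cv2.imread('pics/top0.png'); s=cv2.imread('pics/side0.png')
P=lambda x,y,z:onz('top',190+(x+.5)/4-.5,130+(y+.5)/4-.5,z)[:2]
S=lambda x,y,z:onz('side',235+(x+.5)/4-.5,170+(y+.5)/4-.5,z)[:2]
def comp(m,off):
    n,l,st,c=cv2.connectedComponentsWithStats(m.astype(np.uint8))
    for i in range(1,n):
        if st[i,4]>15:
            q=np.argwhere(l==i)[:,::-1].astype(np.float32)+off
            print('  ',st[i,:4]+np.r_[off,0,0].astype(int),st[i,4],[np.round(a,1) for a in cv2.minAreaRect(q)])
hs=cv2.cvtColor(t,cv2.COLOR_BGR2HSV)
print('fence/strip dark'); comp(hs[140:200,272:318,2]<150,(272,140))
print('grip black'); comp(hs[180:215,335:365,2]<45,(335,180))
y=hs[255:282,200:245]; print('bars'); comp((y[...,0]>24)&(y[...,0]<34)&(y[...,1]>150)&(y[...,2]>120),(200,255))
y=hs[195:265,212:232]; print('carry'); comp((y[...,0]<14)&(y[...,1]>100),(212,195))
print('tray'); y=hs[160:290,390:490]; comp((y[...,0]<9)&(y[...,1]>100)|(y[...,0]>172),(390,160))
print('plate corners');C=[P(*c,8) for c in((342,60),(524,42),(550,318),(368,338))]
for c in C:print('  ',c.round(1))
print('yaw L,R', [np.degrees(np.arctan2(*(a-b)[::-1])).round(1) for a,b in((C[0],C[3]),(C[1],C[2]))])
print('fence inner top z30',P(362,88,30),P(378,248,30)); print('strip lower edge z~14',P(373,74,12),P(496,61,12))
a,b=P(126,302,87),P(118,484,87); print('carry ends',a,b,'yaw',np.degrees(np.arctan2(*(a-b)[::-1])))
for n,f in(('front block',((57,482),(208,484),(205,515),(54,515))),('rear block',((65,283),(216,283),(215,316),(63,316)))):
    print(n,[P(*c,42).round(1) for c in f])
print('bar tips',[P(x,590,30).round(1) for x in(76,132,188)],'tube mouths',[P(x,518,34).round(1) for x in(78,132,190)])
print('grip',P(616,233,30),P(660,303,30),'pivot',P(578,170,30),'tab',P(640,132,38),P(703,113,38))
E
```

```text
fence/strip darkTraceback (most recent call last):
  File "<stdin>", line 12, in <module>
  File "<stdin>", line 10, in comp
cv2.error: OpenCV(4.12.0) /io/opencv/modules/imgproc/src/convhull.cpp:143: error: (-215:Assertion failed) total >= 0 && (depth == CV_32F || depth == CV_32S) in function 'convexHull'
```

```bash
cat > m1.py <<'E'
from h import *
t=cv2.imread('pics/top0.png'); s=cv2.imread('pics/side0.png')
P=lambda x,y,z:onz('top',190+(x+.5)/4-.5,130+(y+.5)/4-.5,z)[:2]
def comp(m,off):
    n,l,st,c=cv2.connectedComponentsWithStats(m.astype(np.uint8))
    for i in range(1,n):
        if st[i,4]>15:
            q=(np.argwhere(l==i)[:,::-1]+np.array(off)).astype(np.float32)
            print('  ',st[i,:4]+np.r_[off,0,0].astype(int),st[i,4],[np.round(a,1) for a in cv2.minAreaRect(q)])
hs=cv2.cvtColor(t,cv2.COLOR_BGR2HSV)
print('fence/strip dark'); comp(hs[140:200,277:318,2]<150,(277,140))
print('grip black'); comp(hs[180:215,335:365,2]<45,(335,180))
y=hs[255:282,200:245]; print('bars'); comp((y[...,0]>24)&(y[...,0]<34)&(y[...,1]>150)&(y[...,2]>120),(200,255))
y=hs[195:265,212:232]; print('carry'); comp((y[...,0]<14)&(y[...,1]>100),(212,195))
print('tray'); y=hs[160:290,390:490]; comp((y[...,0]<9)&(y[...,1]>100)|(y[...,0]>172),(390,160))
print('plate corners');C=[P(*c,8) for c in((342,60),(524,42),(550,318),(368,338))]
for c in C:print('  ',c.round(1))
print('yaw L,R', [np.degrees(np.arctan2(*(a-b)[::-1])).round(1) for a,b in((C[0],C[3]),(C[1],C[2]))])
print('fence inner top z30',P(362,88,30),P(378,248,30)); print('strip lower edge z~14',P(373,74,12),P(496,61,12))
a,b=P(126,302,87),P(118,484,87); print('carry ends',a,b,'yaw',np.degrees(np.arctan2(*(a-b)[::-1])))
for n,f in(('front block',((57,482),(208,484),(205,515),(54,515))),('rear block',((65,283),(216,283),(215,316),(63,316)))):
    print(n,[P(*c,42).round(1) for c in f])
print('bar tips',[P(x,590,30).round(1) for x in(76,132,188)],'tube mouths',[P(x,518,34).round(1) for x in(78,132,190)])
print('grip',P(616,233,30),P(660,303,30),'pivot',P(578,170,30),'tab',P(640,132,38),P(703,113,38))
E
python3 m1.py
```

```text
fence/strip dark
   [283 143  31   5] 57 [array([298. , 145.1]), array([ 2. , 30.1]), np.float64(84.3)]
   [279 152   3  18] 28 [array([279.8, 160.5]), array([17.1,  2. ]), np.float64(82.9)]
   [280 172   4  21] 38 [array([281.7, 182. ]), array([20.1,  2.4]), np.float64(86.8)]
grip black
bars
carry
   [220 205   5  22] 44 [array([221.7, 215.5]), array([ 3., 21.]), np.float64(5.2)]
   [214 228   9  20] 64 [array([218.3, 237.2]), array([ 7.4, 19.1]), np.float64(5.7)]
   [228 239   4  10] 21 [array([229.5, 243.5]), array([9., 3.]), np.float64(90.0)]
tray
   [456 160  34   6] 193 [array([472.5, 162.5]), array([ 5., 33.]), np.float64(90.0)]
plate corners
   [749.4 204.7]
   [763.6  60.4]
   [541.9  40.3]
   [526.6 181.3]
yaw L,R [np.float64(6.0), np.float64(5.2)]
fence inner top z30 [720.12140448 186.2670545 ] [593.19092011 172.31125497]
strip lower edge z~14 [736.66212625 179.55365423] [746.91458928  82.44376091]
carry ends [542.01647346 352.00746874] [408.39821195 353.48246855] yaw -0.6324571997250154
front block [array([413.1, 409.6]), array([411.4, 296.3]), array([388.4, 298. ]), array([388.5, 410.9])]
rear block [array([564.3, 409.2]), array([564.1, 294.2]), array([538.7, 294.3]), array([538.9, 409.8])]
bar tips [array([333.2, 395.4]), array([333.2, 353.4]), array([333.1, 311.5])] tube mouths [array([386.7, 394.9]), array([386.6, 354.2]), array([386.6, 310.6])]
grip [604.43342907 -10.54606525] [549.8393317  -43.70247236] pivot [654.135886    18.40625489] tab [682.06806911 -29.34725763] [696.97378362 -78.05397947]
```

```bash
python3 - <<'E'
from h import *
def tri(a,b):
    (e1,d1),(e2,d2)=ray('top',*a),ray('side',*b); d1/=np.linalg.norm(d1); d2/=np.linalg.norm(d2)
    t=np.linalg.lstsq(np.c_[d1,-d2],e2-e1,rcond=None)[0]; p,q=e1+t[0]*d1,e2+t[1]*d2; return ((p+q)/2).round(),np.linalg.norm(p-q).round(1)
print('lid',tri((35,265),(237,75)),'corner',tri((136,312),(215,262)),tri((136,312),(230,232)))
for z in(200,300,400,500,600): print(z,onz('top',136,312,z).round(),onz('top',155,5,z).round(),onz('side',344,130,z).round(),onz('side',215,262,z).round())
E
```

```text
lid (array([341., 472., 756.]), np.float64(0.5)) corner (array([311., 496., 462.]), np.float64(159.6)) (array([309., 470., 507.]), np.float64(141.5))
200 [241. 540. 200.] [1111.  537.  200.] [ 633. -220.  200.] [568. 436. 200.]
300 [247. 500. 300.] [1047.  497.  300.] [553. -92. 300.] [496. 477. 300.]
400 [253. 460. 400.] [983. 458. 400.] [473.  35. 400.] [425. 517. 400.]
500 [258. 420. 500.] [919. 418. 500.] [392. 163. 500.] [353. 558. 500.]
600 [264. 380. 600.] [855. 378. 600.] [312. 291. 600.] [281. 599. 600.]
```

Call:
step_arm(
  rows=[
    [[352, -136, -20], -10],
    [[352, -136, -20], -10],
    [[352, -136, -20], 0],
    [[352, -136, -20], 5],
    [[352, -136, -20], 10],
    [[352, -136, -20], 15],
    [[352, -136, -20], 20],
    [[352, -136, -20], 22],
    [[520, -392, -20], 22],
    [[520, -392, -20], 22],
    [[520, -392, -20], 22],
    [[520, -392, -20], 22],
  ],
)

```text
time: 1.3
tool_pos: [538.8, -101.9, 261.8]
tcp_rot: [-180.0, 0.0, -0.2]
ft_force: [0.8, -0.8, -0.4]
finger_gap: 85.7
grip_force: 0.0
```

Call:
step_arm(
  rows=[
    [[-72, -455, 60], 0.6],
    [[-72, -455, 60], 0.6],
    [[-72, -455, 60], 0.6],
    [[-72, -455, 60], 0.6],
    [[-72, -455, 60], 0.6],
    [[-72, -455, 60], 0.6],
    [[-72, -455, 60], 0.6],
    [[-72, -455, 60], 0.6],
    [[-72, -455, 60], 0.6],
    [[-72, -455, 60], 0.6],
    [[-72, -455, 60], 0.6],
    [[-72, -455, 60], 0.6],
  ],
)

```text
time: 2.5
tool_pos: [468.4, 350.6, 201.9]
tcp_rot: [179.9, 0.0, -0.8]
ft_force: [0.5, -0.3, -0.2]
finger_gap: 85.3
grip_force: 0.0
```

Call:
step_arm(
  rows=[
    [[-1, -2, 40], 0],
    [[-1, -2, 80], 0],
    [[-1, -2, 110], 0],
    [[-1, -2, 125], 0],
    [[-1, -2, 131], 0],
    [[-1, -2, 131], 0],
    [[-1, -2, 131], 0],
  ],
)

```text
time: 3.2
tool_pos: [468.9, 353.7, 73.4]
tcp_rot: [-179.9, -0.1, -0.8]
ft_force: [0.8, -0.3, 0.1]
finger_gap: 85.5
grip_force: 0.0
```

Call:
step_arm(
  rows=[
    [[0, 0, 0], 0],
    [[0, 0, 0], 0],
    [[0, 0, 0], 0],
    [[0, 0, 0], 0],
    [[0, 0, 0], 0],
    [[0, 0, 0], 0],
    [[0, 0, 0], 0],
    [[0, 0, 0], 0],
  ],
  fingers=0,
  squeeze=70,
)

```text
time: 4.0
tool_pos: [467.5, 353.3, 71.6]
tcp_rot: [180.0, -0.0, -0.8]
ft_force: [-1.2, -2.3, 4.6]
finger_gap: 12.6
grip_force: 69.6
```

```bash
python3 - <<'E'
from h import *
s=r.sense(); print(s['tool_pos'],s['tcp_rot'],s['ft_force'],s['finger_gap'],s['grip_force'])
im=snapshot('side'); cv2.imwrite('pics/s1.png',im); crop(im,'c3.png',235,200,200,150,4)
E
```

```text
[467.50292518 353.31527839  71.55135032] [ 1.79996998e+02 -5.19308028e-03 -7.77867278e-01] [-1.15616955 -2.2923256   4.6082387 ] 12.568945921994782 69.57478165626526
```

View pics/c3.png

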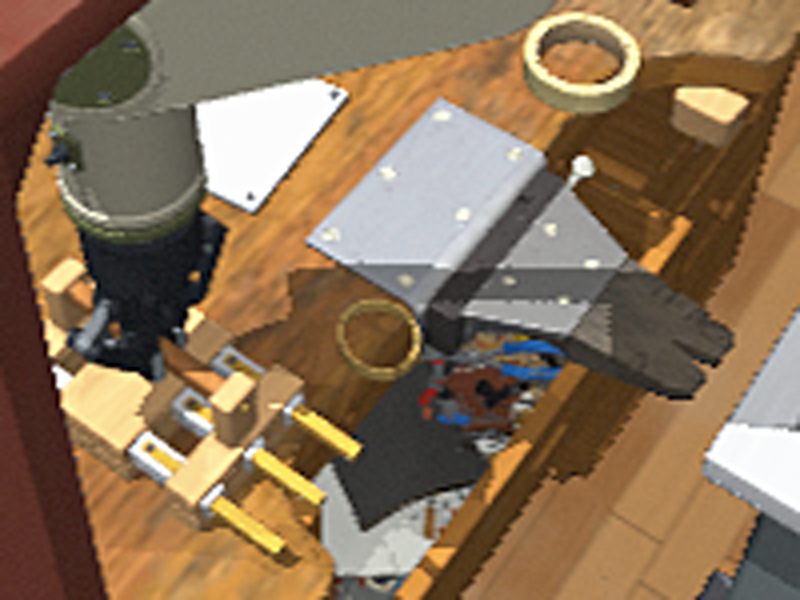

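The caddy's carrying bar is held between the fingers (crop around (150,350)), bars visible at the mouths, nothing else touched.

Call:
step_arm(
  rows=[
    [[0, 0, -10], 0],
    [[0, 0, -30], 0],
    [[0, 0, -60], 0],
    [[0, 0, -90], 0],
    [[0, 0, -100], 0],
    [[0, 0, -100], 0],
  ],
  squeeze=110,
)

```text
time: 4.65
tool_pos: [468.1, 353.8, 172.5]
tcp_rot: [-179.9, -0.1, -0.8]
ft_force: [0.2, 0.2, -7.9]
finger_gap: 12.3
grip_force: 107.9
```

Call:
step_arm(
  rows=[
    [[17, 24, 0], -1],
    [[40, 56, 0], -2],
    [[65, 92, 0], -3],
    [[90, 125, 0], -4],
    [[115, 160, 0], -5],
    [[140, 195, 0], -6],
    [[158, 219, 0], -6.6],
    [[168, 233, 0], -6.6],
    [[170, 236, 0], -6.6],
    [[170, 236, 0], -6.6],
  ],
)

```text
time: 5.65
tool_pos: [633.2, 114.8, 169.1]
tcp_rot: [-180.0, 0.2, 5.8]
ft_force: [-0.4, -0.4, -7.7]
finger_gap: 12.0
grip_force: 108.3
```

```bash
python3 - <<'E'
from h import *
s=r.sense(); print(s['tool_pos'],s['tcp_rot'],s['ft_force'],s['finger_gap'],s['grip_force'])
im=snapshot('side'); cv2.imwrite('pics/s2.png',im); 
im2=snapshot('top'); cv2.imwrite('pics/t2.png',im2); 
k=cv2.resize(im[120:320,220:420],None,fx=2,fy=2,interpolation=2);k2=cv2.resize(im2[120:320,220:420],None,fx=2,fy=2,interpolation=2)
cv2.imwrite('pics/c4.png',np.hstack([k,k2]))
E
```

```text
[633.20614249 114.84938828 169.08247359] [-179.97231232    0.19488544    5.76370108] [-0.35799377 -0.43632454 -7.70735518] 12.032005615010846 108.28604936599731
```

View pics/c4.png

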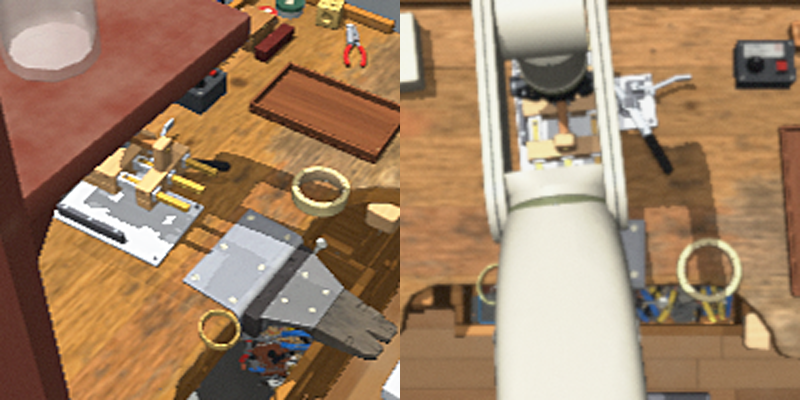

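Side: the caddy hangs level above the nest, mouths to the robot; top: arm covers most of it, tape and bangle undisturbed.

Call:
step_arm(
  rows=[
    [[1, 0, 20], 0],
    [[1, 0, 45], 0],
    [[1, 0, 65], 0],
    [[1, 0, 72], 0],
    [[1, 0, 77], 0],
    [[1, 0, 81], 0],
    [[1, 0, 84], 0],
    [[1, 0, 84], 0],
  ],
)

```text
time: 6.55
tool_pos: [635.5, 115.2, 87.8]
tcp_rot: [-180.0, -0.0, 5.8]
ft_force: [-0.2, -0.5, -8.0]
finger_gap: 12.2
grip_force: 108.3
```

```bash
python3 - <<'E'
from h import *
s=r.sense(); print(s['tool_pos'],s['tcp_rot'],s['ft_force'],s['finger_gap'],s['grip_force'])
im=snapshot('side'); cv2.imwrite('pics/s3.png',im); 
im2=snapshot('top'); cv2.imwrite('pics/t3.png',im2); 
k=cv2.resize(im[175:265,235:335],None,fx=4,fy=4,interpolation=2);k2=cv2.resize(im2[135:225,265:365],None,fx=4,fy=4,interpolation=2)
cv2.imwrite('pics/c5.png',np.hstack([k,k2]))
E
```

```text
[635.50252311 115.21502878  87.77741403] [-1.79999010e+02 -4.20338888e-02  5.82150337e+00] [-0.20121211 -0.521686   -8.0318358 ] 12.199661780059596 108.33143949508667
```

View pics/c5.png

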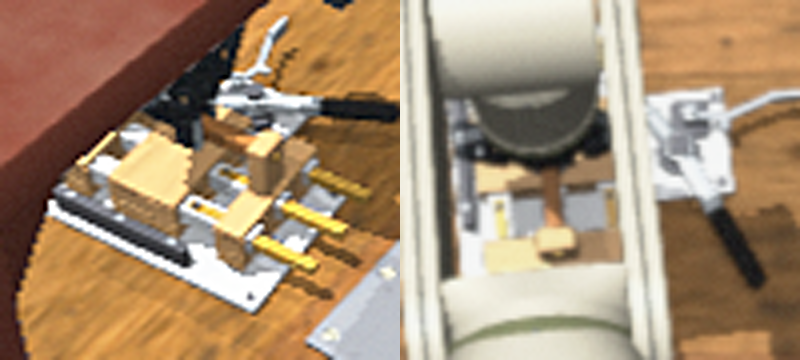

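The caddy hovers about 8 mm over the plate, inside the fence, level and clear of the stop strip.

Call:
step_arm(
  rows=[
    [[-1, 0, 3], 0],
    [[-1, 0, 5], 0],
    [[-1, 0, 7], 0],
    [[-1, 0, 8], 0],
    [[-1, 0, 9], 0],
    [[-1, 0, 9], 0],
  ],
)

```text
time: 7.25
tool_pos: [634.8, 115.1, 79.7]
tcp_rot: [180.0, -0.1, 5.8]
ft_force: [-4.9, -0.4, 3.1]
finger_gap: 12.4
grip_force: 110.1
```

Call:
step_arm(
  rows=[
    [[0, 0, 0], 0],
    [[0, 0, 0], 0],
    [[0, 0, 0], 0],
    [[0, 0, -10], 0],
    [[0, 0, -50], 0],
    [[0, 0, -100], 0],
    [[0, 0, -140], 0],
    [[0, 150, -140], 0],
    [[0, 250, -140], 0],
    [[-100, 250, -140], 0],
    [[-100, 250, -140], 0],
    [[-100, 250, -140], 0],
  ],
  fingers=1,
)

```text
time: 8.45
tool_pos: [573.5, -118.7, 219.2]
tcp_rot: [180.0, -0.1, 5.8]
ft_force: [0.9, -0.1, -0.4]
finger_gap: 85.2
grip_force: 0.0
```

```bash
python3 - <<'E'
from h import *
s=r.sense(); print(s['tool_pos'],s['tcp_rot'],s['ft_force'],s['finger_gap'],s['grip_force'])
im=snapshot('side'); cv2.imwrite('pics/s4.png',im); 
im2=snapshot('top'); cv2.imwrite('pics/t4.png',im2); 
crop(im2,'c6.png',260,125,130,110,6)
E
```

```text
[ 573.46529091 -118.73291694  219.18931929] [ 1.79972567e+02 -5.96188164e-02  5.82726675e+00] [ 0.91260882 -0.05228633 -0.3750983 ] 85.21906657217342 0.0
```

View pics/c6.png

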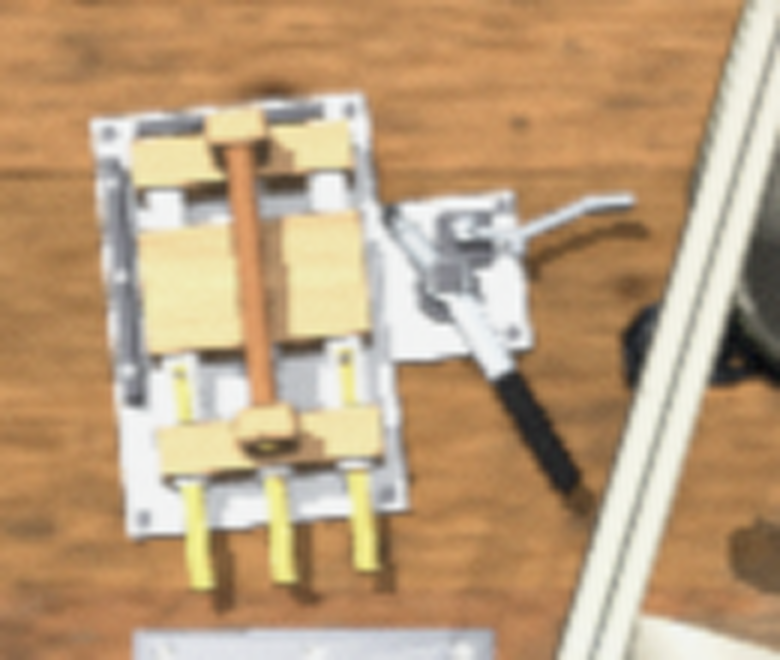

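The caddy sits in the nest square to the plate, clear of the fence; clamp pivot near crop (448,275), lever end (575,492), release tab (590,207)-(632,200).

```bash
cat >> h.py <<'E'
ys=np.radians(5.8); EX=np.array([np.cos(ys),np.sin(ys)]); EY=np.array([-EX[1],EX[0]]); ST=np.array([644.8,117.3])
st=lambda p:np.array([(p-ST)@EX,(p-ST)@EY]).round(1)
wd=lambda x,y:ST+x*EX+y*EY
E
python3 - <<'E'
from h import *
P=lambda x,y,z:onz('top',260+(x+.5)/6-.5,125+(y+.5)/6-.5,z)[:2]
a,b=P(240,148,95),P(262,408,95);print('carry',st(a),st(b),np.degrees(np.arctan2(*(a-b)[::-1])))
for n,c in dict(rl=(132,142),rr=(350,122),fl=(160,432),fr=(382,406),fl2=(165,480),fr2=(384,455),ml=(140,235),mr=(361,213)).items(): print(n,st(P(*c,50)))
for n,c,z in(('fenceTop',(118,160),30),('fenceBot',(145,400),30),('strip',(140,137),12),('strip2',(322,115),12)): print(n,st(P(*c,z)))
for n,c in dict(pivot=(448,275),gripc=(540,435),gripstart=(508,378),end=(578,492),rpiv=(462,228)).items(): print(n,st(P(*c,38)),P(*c,38).round(1))
print('tab',[ (st(P(*c,38)),P(*c,38).round(1)) for c in((588,206),(633,198),(590,215),(633,207))])
print('bar tips',[st(P(*c,38)) for c in((203,586),(285,581),(370,570))], 'mouth',[st(P(*c,38)) for c in((190,484),(272,475),(356,464))])
print(r.sense()['joint_pos'])
E
```

```text
carry [63.9 -1.9] [-67.8  -0.2] 5.060649853275835
rl [86.2 54.2]
rr [ 85. -58.]
fl [-65.8  53.5]
fr [-64.1 -59.2]
fl2 [-90.5  53.2]
fr2 [-89.2 -57.6]
ml [37.  54.4]
mr [ 36.7 -58.8]
fenceTop [83.4 63.6]
fenceBot [-44.5  61. ]
strip [100.   52.3]
strip2 [101.9 -44.2]
pivot [   2.7 -100. ] [657.6  18.1]
gripc [ -85.  -137.6] [574.1 -28.2]
gripstart [ -54.  -124.6] [603.7 -12.2]
end [-116.1 -153.4] [544.8 -47.1]
rpiv [  26.6 -109.7] [682.3  10.8]
tab [(array([  31.4, -175.4]), array([693.7, -54. ])), (array([  33.2, -198.8]), array([697.9, -77.2])), (array([  26.5, -175.8]), array([689., -55.])), (array([  28.4, -198.3]), array([693.1, -77.1]))]
bar tips [array([-144.3,   39.8]), array([-146. ,   -1.5]), array([-144.9,  -44.7])] mouth [array([-91.7,  41.6]), array([-91.4,  -0.2]), array([-90.2, -43.2])]
[-17.02786116   5.77814065  89.48675183  -0.12789838  84.68725295
  67.48387091]
```

Call:
step_arm(
  rows=[
    [[0, -45, 0], -8],
    [[0, -90, 0], -16],
    [[-4, -126, 0], -24],
    [[-4, -126, 0], -24],
    [[-4, -126, 45], -24],
    [[-4, -126, 90], -24],
    [[-4, -126, 135], -24],
    [[-4, -126, 165], -24],
    [[-4, -126, 180], -24],
    [[-4, -126, 186], -24],
    [[-4, -126, 186], -24],
  ],
  fingers=0,
  squeeze=60,
)

```text
time: 9.65
tool_pos: [558.1, 7.7, 33.0]
tcp_rot: [180.0, -0.0, 29.8]
ft_force: [-0.3, 0.6, -0.1]
finger_gap: 0.2
grip_force: 0.0
```

```bash
python3 - <<'E'
from h import *
s=r.sense(); p=s['tool_pos']; psi=np.radians(s['tcp_rot'][2]); print(p,s['tcp_rot'],s['ft_force'],s['finger_gap'],st(p[:2]))
tx=np.array([np.cos(psi),np.sin(psi)]); ty=np.array([np.sin(psi),-np.cos(psi)])
pv=np.array([-.5,-101.5])
for th,d in [(1.15,24),(1.0,23),(.87,23),(.74,23),(.61,23),(.5,23),(.4,23),(.3,23),(.22,23),(.15,23),(.08,23),(.02,23),(-.03,23)]:
    u=np.array([-np.sin(th),-np.cos(th)]);t=np.array([np.cos(th),-np.sin(th)])
    q=wd(*(pv+90*u-d*t))-p[:2]; print(th,[round(q@tx),round(q@ty)],'turn',round(-((95.8-np.degrees(th))-np.degrees(psi)),1))
E
```

```text
[558.12953082   7.72048791  32.95777952] [ 1.79976500e+02 -3.04368367e-02  2.97912228e+01] [-0.30684117  0.55403401 -0.14722322] 0.18558348471730904 [ -97.3 -100.3]
1.15 [-2, 17] turn -0.1
1.0 [-5, 31] turn -8.7
0.87 [-5, 43] turn -16.2
0.74 [-4, 55] turn -23.6
0.61 [-1, 67] turn -31.1
0.5 [2, 77] turn -37.4
0.4 [6, 85] turn -43.1
0.3 [11, 93] turn -48.8
0.22 [16, 99] turn -53.4
0.15 [20, 104] turn -57.4
0.08 [25, 109] turn -61.4
0.02 [29, 112] turn -64.9
-0.03 [33, 115] turn -67.7
```

Call:
step_arm(
  rows=[
    [[-2, 17, 0], 0],
    [[-5, 31, 0], -8],
    [[-5, 43, 0], -16],
    [[-4, 55, 0], -23],
    [[-1, 67, 0], -31],
    [[2, 77, 0], -37],
    [[6, 85, 0], -43],
    [[11, 93, 0], -49],
    [[13, 96, 0], -51],
    [[16, 99, 0], -53],
    [[18, 102, 0], -55],
    [[18, 102, 0], -55],
  ],
)

```text
time: 10.85
tool_pos: [625.3, -73.1, 34.4]
tcp_rot: [179.9, 0.0, 84.8]
ft_force: [-1.5, -0.6, 1.2]
finger_gap: -0.2
grip_force: 1.0
```

```bash
cat > push.py <<'E'
from h import *
s=r.sense(); p=s['tool_pos']; psi=np.radians(s['tcp_rot'][2]); print(p,s['tcp_rot'],s['ft_force'],st(p[:2]),'F st',s['ft_force'][:2]@EX,s['ft_force'][:2]@EY)
tx=np.array([np.cos(psi),np.sin(psi)]); ty=np.array([np.sin(psi),-np.cos(psi)])
pv=np.array([-.5,-101.5])
for th,d in [(.22,23),(.15,23),(.1,23),(.05,23),(0,23),(-.05,23),(-.1,23),(0,50)]:
    u=np.array([-np.sin(th),-np.cos(th)]);t=np.array([np.cos(th),-np.sin(th)])
    q=wd(*(pv+90*u-d*t))-p[:2]; print(th,[round(q@tx,1),round(q@ty,1)],'turn',round(-((95.8-np.degrees(th))-np.degrees(psi)),1))
E
python3 push.py; python3 - <<'E'
from h import *
im=snapshot('top'); cv2.imwrite('pics/t5.png',im); im=snapshot('side'); cv2.imwrite('pics/s5.png',im); crop(im,'c7.png',240,165,130,100,5)
E
```

```text
[625.3249806  -73.06232057  34.39101474] [1.79850489e+02 3.33247719e-02 8.48120390e+01] [-1.5064557  -0.62867246  1.1724643 ] [ -38.6 -187.4] F st -1.5622750237994287 -0.4732172649510024
0.22 [np.float64(2.3), np.float64(-4.5)] turn 1.6
0.15 [np.float64(0.7), np.float64(1.8)] turn -2.4
0.1 [np.float64(-0.1), np.float64(6.4)] turn -5.3
0.05 [np.float64(-0.7), np.float64(11.0)] turn -8.1
0 [np.float64(-1.1), np.float64(15.6)] turn -11.0
-0.05 [np.float64(-1.3), np.float64(20.3)] turn -13.9
-0.1 [np.float64(-1.2), np.float64(24.9)] turn -16.7
0 [np.float64(-6.3), np.float64(-10.9)] turn -11.0
```

View pics/c7.png

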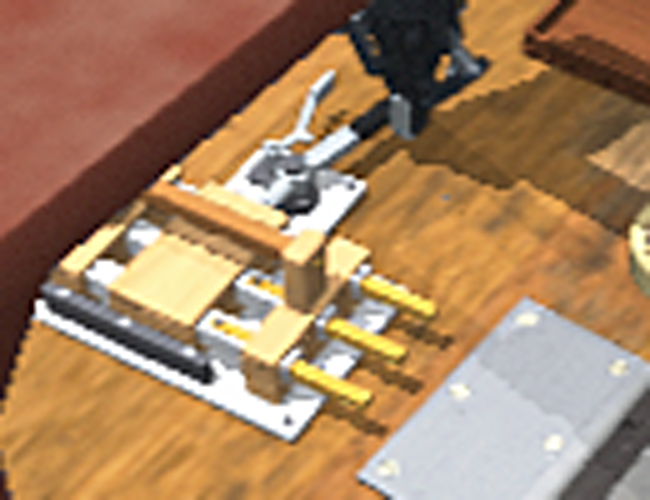

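The lever is being swung by the closed fingers (crop (400,115)); caddy remains in the nest. Continue to centre and past it.

Call:
step_arm(
  rows=[
    [[0, 4, 0], -3],
    [[0, 7, 0], -5],
    [[-1, 10, 0], -8],
    [[-1, 13, 0], -10],
    [[-1, 16, 0], -11],
    [[-1, 18, 0], -11],
    [[-1, 18, 0], -11],
  ],
)

```text
time: 11.65
tool_pos: [642.4, -74.4, 32.8]
tcp_rot: [179.9, 0.0, 95.8]
ft_force: [-0.7, 1.0, 0.7]
finger_gap: -0.0
grip_force: 0.0
```

```bash
python3 push.py
```

```text
[642.43399578 -74.3637622   32.84819996] [1.79917794e+02 1.20907211e-02 9.57543818e+01] [-0.71598253  0.97784392  0.74340442] [ -21.7 -190.4] F st -0.6134999247376774 1.0451925928330406
0.22 [np.float64(6.1), np.float64(-20.9)] turn 12.6
0.15 [np.float64(3.4), np.float64(-15.0)] turn 8.5
0.1 [np.float64(1.7), np.float64(-10.6)] turn 5.7
0.05 [np.float64(0.2), np.float64(-6.2)] turn 2.8
0 [np.float64(-1.1), np.float64(-1.8)] turn -0.0
-0.05 [np.float64(-2.1), np.float64(2.8)] turn -2.9
-0.1 [np.float64(-2.9), np.float64(7.3)] turn -5.8
0 [np.float64(-1.1), np.float64(-28.8)] turn -0.0
```

Call:
step_arm(
  rows=[
    [[0, -15, 0], 0],
    [[0, -40, 0], 0],
    [[0, -40, -50], 0],
    [[0, -40, -100], 0],
    [[0, -40, -140], 0],
    [[150, -40, -140], 0],
    [[200, -40, -140], 0],
    [[200, -40, -140], 0],
    [[200, -40, -140], 0],
    [[200, -40, -140], 0],
  ],
)

```text
time: 12.65
tool_pos: [580.6, 126.9, 172.7]
tcp_rot: [179.9, -0.1, 96.1]
ft_force: [-0.3, 0.8, -0.0]
finger_gap: -0.1
grip_force: 0.0
```

```bash
python3 - <<'E'
from h import *
s=r.sense(); print(s['tool_pos'],s['tcp_rot'],s['joint_pos'])
def tri(a,b):
    (e1,d1),(e2,d2)=ray('top',*a),ray('side',*b); d1/=np.linalg.norm(d1); d2/=np.linalg.norm(d2)
    t=np.linalg.lstsq(np.c_[d1,-d2],e2-e1,rcond=None)[0]; p,q=e1+t[0]*d1,e2+t[1]*d2; return ((p+q)/2).round(),np.linalg.norm(p-q).round(1)
T=lambda x,y:(190+x/4,130+y/4); S=lambda x,y:(235+x/4,170+y/4)
print('vise',tri(T(610,402),S(440,219)),tri(T(369,402),S(308,359)),tri(T(610,533),S(545,270)))
im2=snapshot('top'); im=snapshot('side'); cv2.imwrite('pics/t6.png',im2); cv2.imwrite('pics/s6.png',im); crop(im2,'c8.png',260,125,130,110,6)
E
```

```text
[580.5913681  126.85884241 172.72028261] [ 1.79948820e+02 -1.45719217e-01  9.61173174e+01] [ 7.29659803  8.91713889 91.02483705  0.14686444 80.00388813  1.15392109]
vise (array([476.,  -7.,   3.]), np.float64(0.5)) (array([474., 178.,   9.]), np.float64(2.4)) (array([374.,  -6.,   9.]), np.float64(1.4))
```

View pics/c8.png

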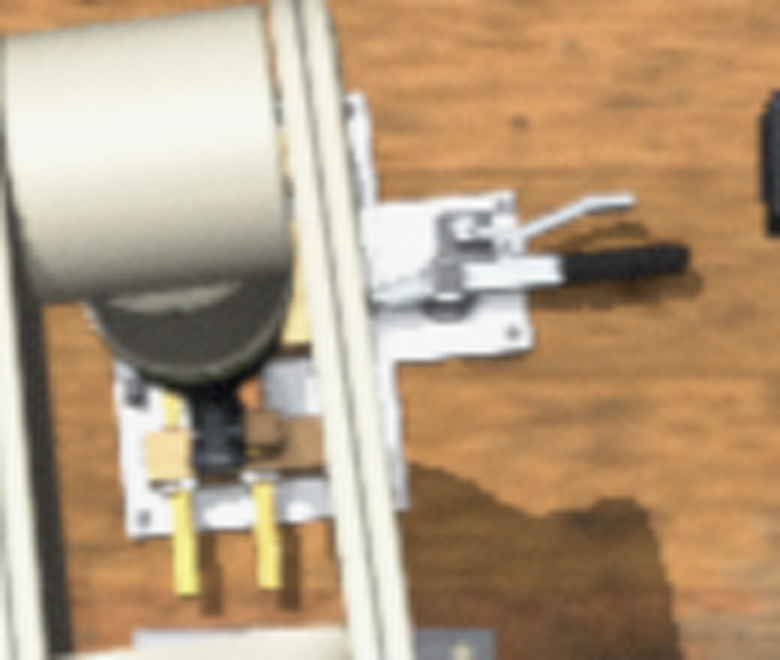

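The clamp lever is square to the fence (locked, grip at crop (625,265)); the caddy has shifted to the fence, bar tips at (186,592) and (270,586), mouths at (180,488), (262,480).

```bash
python3 - <<'E'
from h import *
P=lambda x,y,z:onz('top',260+(x+.5)/6-.5,125+(y+.5)/6-.5,z)[:2]
print('tips',[st(P(*c,38)) for c in((188,594),(271,588))],'mouth',[st(P(*c,40)) for c in((180,486),(262,478))])
for f in('t4','t6'):
    hs=cv2.cvtColor(cv2.imread(f'pics/{f}.png'),cv2.COLOR_BGR2HSV)[205:228,280:330]
    m=(hs[...,0]>22)&(hs[...,0]<36)&(hs[...,1]>120)&(hs[...,2]>130)
    n,l,q,c=cv2.connectedComponentsWithStats(m.astype(np.uint8))
    for i in range(1,n):
        if q[i,4]>12:
            k=np.argwhere(l==i); rows=k[:,0]; 
            a=[(280+k[rows==v,1].mean(),205+v) for v in sorted(set(rows))]
            print(f,q[i],st(onz('top',*a[1],38)[:2]),st(onz('top',*a[-2],38)[:2]),st(onz('top',a[-1][0],a[-1][1]+.5,38)[:2]))
E
```

```text
tips [array([-147.6,   47.7]), array([-148.8,    5.8])] mouth [array([-92.6,  46.6]), array([-92.8,   4.9])]
```

Call:
step_arm(
  rows=[
    [[-25, -35, 0], 8.5],
    [[-53, -67, 0], 17],
    [[-53, -67, 0], 25.5],
    [[-53, -67, 0], 34],
    [[-53, -67, 0], 42.5],
    [[-53, -67, 0], 51],
    [[-53, -67, 0], 59.5],
    [[-53, -67, 0], 68],
    [[-53, -67, 0], 76.5],
    [[-53, -67, 0], 85],
    [[-53, -67, 0], 90.3],
    [[-53, -67, 0], 90.3],
  ],
  fingers=0.35,
  squeeze=50,
)

```text
time: 13.95
tool_pos: [520.5, 59.5, 172.4]
tcp_rot: [180.0, -0.0, 5.3]
ft_force: [0.1, -0.3, 0.2]
finger_gap: 29.8
grip_force: 0.0
```

```bash
cat > w.py <<'E'
from h import *
import sys
s=r.sense(); p=s['tool_pos']; print(s['time'],p.round(1),s['tcp_rot'].round(2),s['ft_force'].round(1),round(s['finger_gap'],1),round(s['grip_force'],1),'ST',st(p[:2]))
E
python3 w.py
```

```text
13.95 [520.5  59.5 172.4] [ 1.7998e+02 -1.0000e-02  5.3000e+00] [ 0.1 -0.3  0.2] 29.8 0.0 ST [-129.5  -44.9]
```

Call:
step_arm(
  rows=[
    [[0, -7, 0], -0.4],
    [[0, -7, 40], -0.4],
    [[0, -7, 80], -0.4],
    [[0, -7, 115], -0.4],
    [[0, -7, 135], -0.4],
    [[0, -7, 145], -0.4],
    [[0, -7, 145], -0.4],
    [[0, -7, 145], -0.4],
  ],
)

```text
time: 14.75
tool_pos: [520.6, 68.1, 28.5]
tcp_rot: [180.0, -0.1, 6.0]
ft_force: [0.3, 0.5, 0.2]
finger_gap: 29.9
grip_force: 0.0
```

```bash
python3 w.py; python3 - <<'E'
from h import *
im=snapshot('side'); im2=snapshot('top'); cv2.imwrite('pics/s7.png',im); cv2.imwrite('pics/t7.png',im2)
crop(im,'c9.png',240,165,130,100,6)
E
```

```text
14.75 [520.6  68.1  28.5] [ 1.7999e+02 -9.0000e-02  5.9600e+00] [0.3 0.5 0.2] 29.9 0.0 ST [-128.6  -36.4]
```

View pics/c9.png

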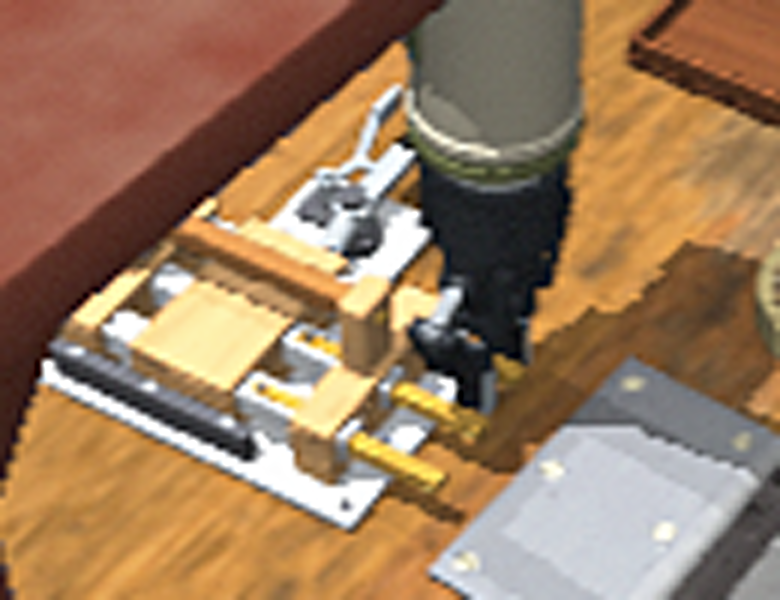

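The fingers straddle bar 1, its tip showing at crop (510,370), the other bars at (440,410) and (395,460) clear of the fingers.

Call:
step_arm(
  rows=[
    [[0, 0, 1], 0],
    [[0, 0, 1], 0],
    [[0, 0, 1], 0],
    [[0, 0, 1], 0],
    [[0, 0, 1], 0],
  ],
  fingers=0,
  squeeze=60,
)

```text
time: 15.35
tool_pos: [520.6, 68.1, 27.4]
tcp_rot: [180.0, -0.1, 5.9]
ft_force: [-0.2, -0.7, 5.8]
finger_gap: 8.5
grip_force: 58.7
```

```bash
python3 w.py
```

```text
15.35 [520.6  68.1  27.4] [ 1.7999e+02 -1.2000e-01  5.9200e+00] [-0.2 -0.7  5.8] 8.5 58.7 ST [-128.5  -36.4]
```

Call:
step_arm(
  rows=[
    [[-3, 0, 0], 0],
    [[-10, 0, 0], 0],
    [[-20, 0, 0], 0],
    [[-30, 0, 0], 0],
    [[-42, 0, 0], 0],
    [[-54, 0, 0], 0],
    [[-66, 0, 0], 0],
    [[-78, 0, 0], 0],
    [[-88, 0, 0], 0],
    [[-96, 0, 0], 0],
    [[-100, 0, 0], 0],
    [[-100, 0, 0], 0],
  ],
)

```text
time: 16.55
tool_pos: [419.5, 57.7, 26.2]
tcp_rot: [-180.0, 0.0, 5.9]
ft_force: [0.6, 0.9, 1.7]
finger_gap: 8.8
grip_force: 58.6
```

```bash
python3 w.py
```

```text
16.55 [419.5  57.7  26.2] [-1.80e+02  4.00e-02  5.92e+00] [0.6 0.9 1.7] 8.8 58.6 ST [-230.2  -36.5]
```

Call:
step_arm(
  rows=[
    [[0, 0, 0], 0],
    [[0, 0, 0], 0],
    [[0, 0, 0], 0],
    [[10, 0, 0], 0],
    [[30, 0, 0], 0],
    [[50, 0, 0], 0],
    [[70, 0, 0], 0],
    [[83, 0, 0], 0],
    [[90, 0, 0], 0],
    [[90, 0, 0], 0],
    [[90, 0, 0], 0],
  ],
  fingers=0.35,
)

```text
time: 17.65
tool_pos: [509.2, 67.1, 25.9]
tcp_rot: [-180.0, 0.1, 5.9]
ft_force: [0.2, -0.0, -0.7]
finger_gap: 29.9
grip_force: 0.0
```

```bash
python3 w.py; python3 - <<'E'
from h import *
im=snapshot('side'); im2=snapshot('top'); cv2.imwrite('pics/s8.png',im); cv2.imwrite('pics/t8.png',im2)
for n,i in(('side',im),('top',im2)):
    print(n,[px(n,np.r_[wd(x,-37),33]).round(0) for x in(-93,-140,-250)])
    hs=cv2.cvtColor(i,cv2.COLOR_BGR2HSV)[150:290,240:380]
    m=(hs[...,0]>22)&(hs[...,0]<34)&(hs[...,1]>130)&(hs[...,2]>120)
    k,l,q,c=cv2.connectedComponentsWithStats(m.astype(np.uint8))
    for j in range(1,k):
        if q[j,4]>8: print(q[j]+[240,150,0,0,0])
E
```

```text
17.65 [509.2  67.1  25.9] [-1.80e+02  6.00e-02  5.92e+00] [ 0.2 -0.  -0.7] 29.9 0.0 ST [-140.   -36.3]
side [array([311., 222.]), array([324., 227.]), array([355., 241.])]
[306 229  11   6  20]
[336 232  19   8  39]
[299 237  15   8  26]
top [array([317., 203.]), array([319., 218.]), array([322., 255.])]
[355 265   3   6  11]
[372 271   6  10  26]
[350 275   4   5   9]
```

Call:
step_arm(
  rows=[
    [[0, 0, 0], 0],
    [[0, 0, 0], 0],
    [[0, 0, 0], 0],
    [[0, 0, 0], 0],
    [[-10, 0, 0], 0],
    [[-20, 0, 0], 0],
    [[-32, 0, 0], 0],
    [[-44, 0, 0], 0],
    [[-56, 0, 0], 0],
    [[-68, 0, 0], 0],
    [[-80, 0, 0], 0],
    [[-84, 0, 0], 0],
  ],
  fingers=0,
  squeeze=80,
)

```text
time: 18.95
tool_pos: [423.8, 58.3, 25.5]
tcp_rot: [-180.0, 0.1, 5.9]
ft_force: [-1.0, -0.0, -2.1]
finger_gap: 8.2
grip_force: 78.0
```

```bash
python3 w.py; python3 - <<'E'
from h import *
im=snapshot('side'); im2=snapshot('top'); cv2.imwrite('pics/s9.png',im); cv2.imwrite('pics/t9.png',im2)
crop(np.hstack([im[140:290,240:440],im2[140:290,290:490]]),'c10.png',0,0,400,150,2)
# tray mask
b=im2[150:300,395:485].astype(int); hs=cv2.cvtColor(im2,cv2.COLOR_BGR2HSV)[150:300,395:485]
print(hs[75,20:70:6], hs[10,45])
E
```

```text
18.95 [423.8  58.3  25.5] [-1.7999e+02  1.1000e-01  5.9200e+00] [-1.  -0.  -2.1] 8.2 78.0 ST [-225.8  -36.4]
[[ 10 137 145]
 [ 10 144 145]
 [ 10 140 146]
 [ 10 141 147]
 [  9 136 142]
 [ 10 141 139]
 [ 10 137 155]
 [ 10 141 146]
 [ 10 140 126]] [ 15 136 186]
```

View pics/c10.png

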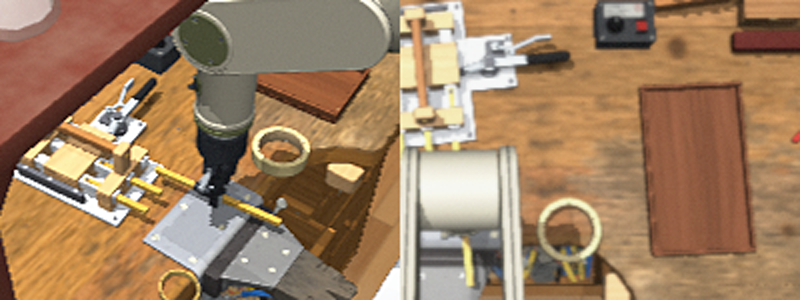

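Bar 1 is out and held at its middle (left crop, bar from (165,175) to (280,220)); the tray is at right crop (640,88)-(754,256).

Call:
step_arm(
  rows=[
    [[-2, 0, -15], 0],
    [[-2, 0, -40], 0],
    [[-2, 0, -80], 0],
    [[-2, 0, -115], 0],
    [[-2, 0, -120], 0],
  ],
)

```text
time: 19.55
tool_pos: [427.6, 58.3, 151.5]
tcp_rot: [180.0, -0.5, 5.9]
ft_force: [1.4, -0.5, -1.4]
finger_gap: 8.0
grip_force: 78.1
```

```bash
cat > tray.py <<'E'
from h import *
def tray(im):
    hs=cv2.cvtColor(im,cv2.COLOR_BGR2HSV); m=((hs[...,0]<13)&(hs[...,1]>110)&(hs[...,2]>60)).astype(np.uint8)
    m[:165]=0; m[300:]=0; m[:,:385]=0; m[:,500:]=0
    m=cv2.morphologyEx(m,cv2.MORPH_OPEN,np.ones((3,3)))
    k,l,q,c=cv2.connectedComponentsWithStats(m); j=1+np.argmax(q[1:,4])
    ct=max(cv2.findContours((l==j).astype(np.uint8),0,1)[0],key=cv2.contourArea)
    h=cv2.convexHull(ct)[:,0]; W=np.array([onz('top',u,v,20)[:2] for u,v in h],np.float32)
    return q[j],cv2.minAreaRect(W)
if __name__=='__main__':
    s=r.sense(); p=s['tool_pos']; im=snapshot('top'); q,(c,sz,a)=tray(im); print(q,c,sz,a)
    if sz[0]<sz[1]: a-=90
    a=(a+90)%180-90; print('tray centre',np.round(c,1),'yaw',round(a,1),'tool',p.round(1),s['tcp_rot'][2].round(2))
    psi=np.radians(s['tcp_rot'][2]); tx=np.array([np.cos(psi),np.sin(psi)]); ty=np.array([tx[1],-tx[0]])
    e=np.radians(a); ty_=np.array([-np.sin(e),np.cos(e)])
    for o in(-45,0,45):
        d=np.array(c)+o*ty_-p[:2]; print('slot',o,'shift',[round(d@tx),round(d@ty)],'turn',round(np.degrees(psi)-a,1))
E
python3 tray.py; python3 w.py
```

```text
[ 410  181   58   87 4373] (495.47265625, -298.0480041503906) (261.6310729980469, 158.2653045654297) 2.545361280441284
tray centre [ 495.5 -298. ] yaw 2.5 tool [427.6  58.3 151.5] 5.92
slot -45 shift [28, 406] turn 3.4
slot 0 shift [31, 361] turn 3.4
slot 45 shift [33, 317] turn 3.4
19.6 [426.9  58.3 150.1] [179.97  -0.39   5.92] [ 0.1 -0.4 -0.8] 8.1 78.1 ST [-222.8  -36.7]
```

Call:
step_arm(
  rows=[
    [[3, 25, 0], 0],
    [[6, 65, 0], 0],
    [[10, 110, 0], 0],
    [[14, 155, 0], 1],
    [[18, 200, 0], 2],
    [[21, 245, 0], 3],
    [[24, 290, 0], 3.4],
    [[26, 335, 0], 3.4],
    [[28, 375, 0], 3.4],
    [[28, 395, 0], 3.4],
    [[28, 401, 0], 3.4],
    [[28, 401, 0], 3.4],
  ],
)

```text
time: 20.8
tool_pos: [492.6, -337.7, 144.4]
tcp_rot: [-179.9, 0.1, 2.5]
ft_force: [0.6, 0.8, -1.5]
finger_gap: 8.1
grip_force: 78.3
```

```bash
python3 w.py
```

```text
20.8 [ 492.6 -337.7  144.4] [-1.7989e+02  1.1000e-01  2.4500e+00] [ 0.6  0.8 -1.5] 8.1 78.3 ST [-197.4 -437.3]
```

Call:
step_arm(
  rows=[
    [[4, 0, 30], 0],
    [[4, 0, 65], 0],
    [[4, 0, 95], 0],
    [[4, 0, 110], 0],
    [[4, 0, 118], 0],
    [[4, 0, 124], 0],
    [[4, 0, 126], 0],
    [[4, 0, 126], 0],
  ],
)

```text
time: 21.6
tool_pos: [498.0, -338.1, 21.4]
tcp_rot: [179.9, -0.1, 2.5]
ft_force: [-0.2, -0.7, -0.7]
finger_gap: 8.5
grip_force: 78.3
```

```bash
python3 w.py
```

```text
21.6 [ 498.  -338.1   21.4] [ 1.7994e+02 -7.0000e-02  2.5200e+00] [-0.2 -0.7 -0.7] 8.5 78.3 ST [-192.1 -438.2]
```

Call:
step_arm(
  rows=[
    [[0, 0, 2], 0],
    [[0, 0, 3], 0],
    [[0, 0, 3], 0],
  ],
)

```text
time: 21.9
tool_pos: [497.5, -337.9, 17.6]
tcp_rot: [180.0, -0.0, 2.5]
ft_force: [-0.4, -1.0, -2.0]
finger_gap: 8.5
grip_force: 78.5
```

Call:
step_arm(
  rows=[
    [[0, 0, 0], 0],
    [[0, 0, 0], 0],
    [[0, 0, 0], 0],
  ],
  fingers=0.15,
)

```text
time: 22.2
tool_pos: [497.5, -337.8, 17.5]
tcp_rot: [180.0, -0.0, 2.5]
ft_force: [-0.3, -0.5, -0.3]
finger_gap: 12.9
grip_force: 0.0
```

Call:
step_arm(
  rows=[
    [[0, 0, 0], 0],
    [[0, 0, -10], 0],
    [[0, 0, -40], 0],
    [[0, 0, -80], 0],
    [[0, 0, -125], 0],
    [[0, 0, -125], 0],
    [[0, 0, -125], 0],
  ],
  fingers=0.2,
)

```text
time: 22.9
tool_pos: [498.6, -338.6, 145.3]
tcp_rot: [179.8, -0.2, 2.5]
ft_force: [-0.3, 0.1, -0.8]
finger_gap: 17.0
grip_force: 0.0
```

```bash
python3 w.py; python3 - <<'E'
from h import *
im=snapshot('side'); cv2.imwrite('pics/s10.png',im)
print([px('side',[497+x,-338,11]).round() for x in(-110,110)])
hs=cv2.cvtColor(im,cv2.COLOR_BGR2HSV)[120:260,300:450]
m=(hs[...,0]>20)&(hs[...,0]<36)&(hs[...,1]>130)&(hs[...,2]>110)
k,l,q,c=cv2.connectedComponentsWithStats(m.astype(np.uint8))
for j in range(1,k):
    if q[j,4]>8: print(q[j]+[300,120,0,0,0])
p=r.sense()['tool_pos']; d=wd(-130,5)-p[:2]; print('next bar2 world delta',d)
E
```

```text
22.9 [ 498.6 -338.6  145.3] [179.81  -0.21   2.52] [-0.3  0.1 -0.8] 17.0 0.0 ST [-191.6 -438.8]
[array([414., 181.]), array([364., 159.])]
[378 124   5   8  16]
[364 158   4   4   9]
[379 164  17   8  28]
[400 173  12   7  22]
[306 229  15   7  34]
[300 237  14   9  35]
next bar2 world delta [ 17.4281531  446.90856078]
```

Call:
step_arm(
  rows=[
    [[4, -30, 0], 0],
    [[8, -75, 0], 0],
    [[12, -120, 0], 0],
    [[16, -165, 0], -1],
    [[20, -210, 0], -2],
    [[24, -255, 0], -3],
    [[28, -300, 0], -3.4],
    [[32, -345, 0], -3.4],
    [[35, -390, 0], -3.4],
    [[37, -430, 0], -3.4],
    [[37, -446, 0], -3.4],
    [[37, -446, 0], -3.4],
  ],
  fingers=0.35,
)

```text
time: 24.15
tool_pos: [513.1, 111.8, 140.5]
tcp_rot: [-180.0, 0.2, 6.1]
ft_force: [-0.1, 0.0, -0.4]
finger_gap: 30.0
grip_force: 0.0
```

Call:
step_arm(
  rows=[
    [[0, 0, 0], 0],
    [[0, 0, 0], 0],
  ],
)

```text
time: 24.35
tool_pos: [514.3, 108.5, 141.5]
tcp_rot: [180.0, 0.1, 5.9]
ft_force: [0.1, -0.7, -0.4]
finger_gap: 29.4
grip_force: 0.0
```

```bash
python3 w.py
```

```text
24.35 [514.3 108.5 141.5] [1.7998e+02 9.0000e-02 5.8700e+00] [ 0.1 -0.7 -0.4] 29.4 0.0 ST [-130.8    4.5]
```

Call:
step_arm(
  rows=[
    [[-2, -1, 30], 0],
    [[-2, -1, 65], 0],
    [[-2, -1, 90], 0],
    [[-2, -1, 103], 0],
    [[-2, -1, 109], 0],
    [[-2, -1, 109], 0],
    [[-2, -1, 109], 0],
  ],
)

```text
time: 25.05
tool_pos: [513.8, 110.2, 34.7]
tcp_rot: [-180.0, -0.1, 5.9]
ft_force: [0.1, -0.2, -0.5]
finger_gap: 29.4
grip_force: 0.0
```

Call:
step_arm(
  rows=[
    [[0, 0, 0], 0],
    [[0, 0, 0], 0],
    [[0, 0, 0], 0],
    [[0, 0, 0], 0],
  ],
  fingers=0,
  squeeze=60,
)

```text
time: 25.45
tool_pos: [513.8, 110.3, 34.6]
tcp_rot: [180.0, -0.1, 5.9]
ft_force: [-1.2, -1.8, 5.6]
finger_gap: 8.5
grip_force: 59.2
```

```bash
python3 w.py
```

```text
25.45 [513.8 110.3  34.6] [ 1.7998e+02 -1.4000e-01  5.9200e+00] [-1.2 -1.8  5.6] 8.5 59.2 ST [-131.     6.3]
```

Call:
step_arm(
  rows=[
    [[-3, 0, 0], 0],
    [[-10, 0, 0], 0],
    [[-20, 0, 0], 0],
    [[-30, 0, 0], 0],
    [[-42, 0, 0], 0],
    [[-54, 0, 0], 0],
    [[-66, 0, 0], 0],
    [[-78, 0, 0], 0],
    [[-88, 0, 0], 0],
    [[-96, 0, 0], 0],
    [[-100, 0, 0], 0],
    [[-100, 0, 0], 0],
  ],
)

```text
time: 26.65
tool_pos: [412.6, 100.1, 33.3]
tcp_rot: [-180.0, 0.0, 5.9]
ft_force: [0.7, 0.0, 1.9]
finger_gap: 8.5
grip_force: 58.7
```

```bash
cat > bars.py <<'E'
from h import *
s=r.sense(); im=snapshot('side')
hs=cv2.cvtColor(im,cv2.COLOR_BGR2HSV)[200:280,290:380]
m=(hs[...,0]>20)&(hs[...,0]<34)&(hs[...,1]>130)&(hs[...,2]>100)
k,l,q,c=cv2.connectedComponentsWithStats(m.astype(np.uint8))
for j in range(1,k):
    if q[j,4]>8:
        w=np.argwhere(l==j); e=w[w[:,1]>=w[:,1].max()-1].mean(0)
        print(q[j]+[290,200,0,0,0],'right end st',st(onz('side',290+w[:,1].max()+.5,200+e[0],33)[:2]))
E
python3 w.py; python3 bars.py
```

```text
26.65 [412.6 100.1  33.3] [-1.80e+02  3.00e-02  5.93e+00] [0.7 0.  1.9] 8.5 58.7 ST [-232.8    6.3]
[305 229  27  14  62] right end st [-187.4   -2.3]
[299 237  15  10  41] right end st [-147.4   39.8]
[321 275  16   5  33] right end st [-268.8  113.2]
```

Call:
step_arm(
  rows=[
    [[0, 0, 0], 0],
    [[0, 0, 0], 0],
    [[0, 0, 0], 0],
    [[10, 0, 0], 0],
    [[30, 0, 0], 0],
    [[50, 0, 0], 0],
    [[70, 0, 0], 0],
    [[84, 0, 0], 0],
    [[92, 0, 0], 0],
    [[92, 0, 0], 0],
    [[92, 0, 0], 0],
  ],
  fingers=0.35,
)

```text
time: 27.8
tool_pos: [504.2, 109.5, 32.9]
tcp_rot: [180.0, 0.1, 5.9]
ft_force: [0.7, 1.2, 0.3]
finger_gap: 29.9
grip_force: 0.0
```

```bash
python3 w.py; python3 bars.py
```

```text
27.8 [504.2 109.5  32.9] [1.80e+02 6.00e-02 5.92e+00] [0.7 1.2 0.3] 29.9 0.0 ST [-140.7    6.4]
[299 237  14  10  34] right end st [-145.8   43. ]
[327 240  23  11  49] right end st [-249.8   -3.7]
[321 275  16   5  30] right end st [-268.4  112.4]
```

Call:
step_arm(
  rows=[
    [[1, 0, 3], 0],
    [[1, 0, 3], 0],
    [[1, 0, 3], 0],
    [[1, 0, 3], 0],
  ],
)

```text
time: 28.25
tool_pos: [505.5, 109.7, 30.3]
tcp_rot: [-180.0, -0.0, 5.9]
ft_force: [-0.3, -0.4, 0.3]
finger_gap: 29.8
grip_force: 0.0
```

Call:
step_arm(
  rows=[
    [[0, 0, 0], 0],
    [[0, 0, 0], 0],
    [[0, 0, 0], 0],
    [[0, 0, 0], 0],
    [[-10, 0, 0], 0],
    [[-20, 0, 0], 0],
    [[-32, 0, 0], 0],
    [[-44, 0, 0], 0],
    [[-56, 0, 0], 0],
    [[-68, 0, 0], 0],
    [[-80, 0, 0], 0],
    [[-86, 0, 0], 0],
  ],
  fingers=0,
  squeeze=80,
)

```text
time: 29.45
tool_pos: [417.6, 100.6, 29.4]
tcp_rot: [-180.0, 0.1, 5.9]
ft_force: [-1.0, -0.5, -1.5]
finger_gap: 8.0
grip_force: 78.1
```

Call:
step_arm(
  rows=[
    [[-4, 0, -15], 0],
    [[-4, 0, -40], 0],
    [[-4, 0, -80], 0],
    [[-4, 0, -115], 0],
    [[-4, 0, -115], 0],
    [[-4, 0, -115], 0],
  ],
)

```text
time: 30.05
tool_pos: [416.4, 100.4, 145.8]
tcp_rot: [-180.0, -0.1, 5.9]
ft_force: [0.4, 1.3, -1.6]
finger_gap: 7.9
grip_force: 78.2
```

```bash
python3 w.py; python3 tray.py; python3 - <<'E'
from h import *
im=snapshot('side'); cv2.imwrite('pics/s11.png',im); p=r.sense()['tool_pos']
print([px('side',np.r_[p[:2]+x*EX,p[2]+7]).round() for x in(-110,110)])
hs=cv2.cvtColor(im,cv2.COLOR_BGR2HSV)[150:280,290:400]
m=(hs[...,0]>20)&(hs[...,0]<34)&(hs[...,1]>130)&(hs[...,2]>100)
k,l,q,c=cv2.connectedComponentsWithStats(m.astype(np.uint8))
print((q[1:]+[290,150,0,0,0])[q[1:,4]>8])
E
```

```text
30.05 [416.4 100.4 145.8] [-1.80e+02 -1.10e-01  5.92e+00] [ 0.4  1.3 -1.6] 7.9 78.2 ST [-228.9    6.3]
[ 410  181   58   87 3988] (495.63055419921875, -298.380615234375) (261.2802734375, 157.92333984375) 2.4186766147613525
tray centre [ 495.6 -298.4] yaw 2.4 tool [416.4 100.4 145.8] 5.92
slot -45 shift [35, 450] turn 3.5
slot 0 shift [38, 405] turn 3.5
slot 45 shift [40, 360] turn 3.5
[array([380., 236.]), array([311., 207.])]
[[369 160   4   4   9]
 [384 166  16   7  27]
 [312 206  19  10  47]
 [357 227  24  10  57]
 [299 237  15  10  38]
 [321 275  16   5  31]]
```

Call:
step_arm(
  rows=[
    [[3, 25, 0], 0],
    [[7, 65, 0], 0],
    [[12, 110, 0], 0],
    [[17, 155, 0], 1],
    [[22, 200, 0], 2],
    [[27, 245, 0], 3],
    [[31, 290, 0], 3.5],
    [[35, 335, 0], 3.5],
    [[38, 375, 0], 3.5],
    [[38, 398, 0], 3.5],
    [[38, 405, 0], 3.5],
    [[38, 405, 0], 3.5],
  ],
)

```text
time: 31.35
tool_pos: [494.6, -298.5, 143.2]
tcp_rot: [-179.9, 0.2, 2.3]
ft_force: [0.2, 0.2, -1.8]
finger_gap: 7.9
grip_force: 78.4
```

Call:
step_arm(
  rows=[
    [[0, 0, 20], 0],
    [[0, 0, 50], 0],
    [[0, 0, 80], 0],
    [[0, 0, 80], 0],
    [[0, 0, 80], 0],
  ],
)

```text
time: 31.85
tool_pos: [495.1, -296.8, 64.8]
tcp_rot: [-179.9, 0.1, 2.5]
ft_force: [1.3, 0.2, -1.2]
finger_gap: 8.2
grip_force: 78.4
```

```bash
python3 w.py; python3 - <<'E'
from h import *
im=snapshot('side'); cv2.imwrite('pics/s12.png',im); crop(im,'c11.png',330,110,110,110,5)
E
```

```text
31.85 [ 495.1 -296.8   64.8] [-1.7989e+02  1.1000e-01  2.4800e+00] [ 1.3  0.2 -1.2] 8.2 78.4 ST [-190.8 -396.9]
```

View pics/c11.png

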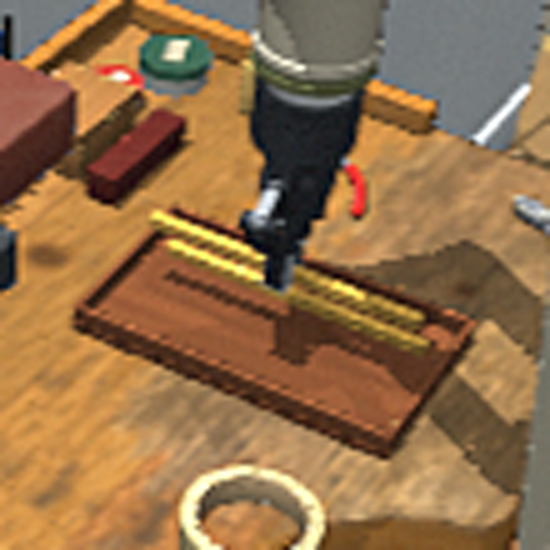

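The side view shows bar 1 lying in the tray near the far wall and bar 2 held level above the middle of the tray (crop (150,215)-(425,345)).

Call:
step_arm(
  rows=[
    [[0, 0, 20], 0],
    [[0, 0, 35], 0],
    [[0, 0, 43], 0],
    [[0, 0, 47], 0],
    [[0, 0, 47], 0],
    [[0, 0, 47], 0],
  ],
)

```text
time: 32.5
tool_pos: [496.1, -298.9, 18.9]
tcp_rot: [180.0, -0.0, 2.4]
ft_force: [-0.1, 0.5, -1.6]
finger_gap: 8.5
grip_force: 78.5
```

Call:
step_arm(
  rows=[
    [[0, 0, 0], 0],
    [[0, 0, 0], 0],
    [[0, 0, 0], 0],
  ],
  fingers=0.15,
)

```text
time: 32.8
tool_pos: [496.0, -298.8, 18.8]
tcp_rot: [180.0, -0.0, 2.4]
ft_force: [0.2, 0.0, 0.1]
finger_gap: 12.8
grip_force: 0.0
```

Call:
step_arm(
  rows=[
    [[0, 0, 0], 0],
    [[0, 0, -10], 0],
    [[0, 0, -40], 0],
    [[0, 0, -80], 0],
    [[0, 0, -125], 0],
    [[0, 0, -125], 0],
    [[0, 0, -125], 0],
  ],
  fingers=0.2,
)

```text
time: 33.5
tool_pos: [496.9, -299.4, 146.0]
tcp_rot: [179.8, -0.2, 2.4]
ft_force: [-0.5, 0.4, -1.0]
finger_gap: 17.0
grip_force: 0.0
```

```bash
python3 w.py; python3 - <<'E'
from h import *
s=r.sense();p=s['tool_pos'];psi=np.radians(s['tcp_rot'][2]); d=wd(-132,48)-p[:2]
print(d@[np.cos(psi),np.sin(psi)],d@[np.sin(psi),-np.cos(psi)])
im=snapshot('side'); cv2.imwrite('pics/s13.png',im)
hs=cv2.cvtColor(im,cv2.COLOR_BGR2HSV)[135:200,340:430]
m=(hs[...,0]>20)&(hs[...,0]<36)&(hs[...,1]>130)&(hs[...,2]>110)
k,l,q,c=cv2.connectedComponentsWithStats(m.astype(np.uint8)); print((q[1:]+[340,135,0,0,0])[q[1:,4]>5])
print([px('side',[496+x,-297+y,11]).round() for x,y in((-110,0),(110,5),(-110,-40),(110,-35))])
E
```

```text
33.5 [ 496.9 -299.4  146. ] [179.84  -0.2    2.42] [-0.5  0.4 -1. ] 17.0 0.0 ST [-189.3 -399.6]
30.790528249024177 -450.2301284508169
[[364 158   4   4  10]
 [369 160   4   4   9]
 [374 162   9   6  15]
 [360 163  15   9  31]
 [384 166  10   4  15]
 [381 172  13   8  23]
 [400 175   8   3   8]
 [395 179  12   5  19]
 [408 183   4   4   7]]
[array([409., 187.]), array([358., 165.]), array([414., 181.]), array([363., 160.])]
```

Both bars lie as predicted. Now bar 3.

Call:
step_arm(
  rows=[
    [[4, -30, 0], 0],
    [[8, -75, 0], 0],
    [[12, -120, 0], 0],
    [[16, -165, 0], -1],
    [[20, -210, 0], -2],
    [[23, -255, 0], -3],
    [[26, -300, 0], -3.5],
    [[28, -345, 0], -3.5],
    [[30, -390, 0], -3.5],
    [[31, -430, 0], -3.5],
    [[31, -450, 0], -3.5],
    [[31, -450, 0], -3.5],
  ],
  fingers=0.35,
)

```text
time: 34.75
tool_pos: [505.9, 154.7, 141.3]
tcp_rot: [-180.0, 0.2, 6.1]
ft_force: [0.3, 0.2, -0.4]
finger_gap: 30.0
grip_force: 0.0
```

Call:
step_arm(
  rows=[
    [[0, 0, 0], 0],
    [[0, 0, 0], 0],
  ],
)

```text
time: 34.95
tool_pos: [507.2, 151.2, 142.3]
tcp_rot: [180.0, 0.1, 5.9]
ft_force: [-0.7, -0.7, 0.4]
finger_gap: 29.7
grip_force: 0.0
```

```bash
python3 w.py
```

```text
34.95 [507.2 151.2 142.3] [1.7997e+02 1.0000e-01 5.8700e+00] [-0.7 -0.7  0.4] 29.7 0.0 ST [-133.5   47.7]
```

Call:
step_arm(
  rows=[
    [[2, 0, 30], 0],
    [[2, 0, 65], 0],
    [[2, 0, 90], 0],
    [[2, 0, 104], 0],
    [[2, 0, 110], 0],
    [[2, 0, 110], 0],
    [[2, 0, 110], 0],
  ],
)

```text
time: 35.65
tool_pos: [510.8, 152.5, 34.7]
tcp_rot: [-180.0, -0.1, 5.9]
ft_force: [0.5, -0.2, 1.0]
finger_gap: 30.0
grip_force: 0.0
```

Call:
step_arm(
  rows=[
    [[0, 0, 0], 0],
    [[0, 0, 0], 0],
    [[0, 0, 0], 0],
    [[0, 0, 0], 0],
  ],
  fingers=0,
  squeeze=60,
)

```text
time: 36.05
tool_pos: [510.9, 152.6, 34.7]
tcp_rot: [180.0, -0.1, 5.9]
ft_force: [-0.3, -1.7, 6.2]
finger_gap: 8.6
grip_force: 59.3
```

```bash
python3 w.py
```

```text
36.05 [510.9 152.6  34.7] [ 1.7999e+02 -1.4000e-01  5.9200e+00] [-0.3 -1.7  6.2] 8.6 59.3 ST [-129.7   48.6]
```

Call:
step_arm(
  rows=[
    [[-3, 0, 0], 0],
    [[-10, 0, 0], 0],
    [[-20, 0, 0], 0],
    [[-30, 0, 0], 0],
    [[-42, 0, 0], 0],
    [[-54, 0, 0], 0],
    [[-66, 0, 0], 0],
    [[-78, 0, 0], 0],
    [[-88, 0, 0], 0],
    [[-96, 0, 0], 0],
    [[-100, 0, 0], 0],
    [[-100, 0, 0], 0],
  ],
)

```text
time: 37.25
tool_pos: [409.6, 142.2, 33.3]
tcp_rot: [-180.0, 0.0, 5.9]
ft_force: [0.2, -0.1, 2.4]
finger_gap: 7.8
grip_force: 58.8
```

Call:
step_arm(
  rows=[
    [[0, 0, 0], 0],
    [[0, 0, 0], 0],
    [[0, 0, 0], 0],
    [[10, 0, 1], 0],
    [[30, 0, 2], 0],
    [[50, 0, 3], 0],
    [[70, 0, 3], 0],
    [[84, 0, 3], 0],
    [[92, 0, 3], 0],
    [[92, 0, 3], 0],
    [[92, 0, 3], 0],
  ],
  fingers=0.35,
)

```text
time: 38.35
tool_pos: [500.9, 151.6, 29.8]
tcp_rot: [180.0, 0.1, 5.9]
ft_force: [-0.5, -0.3, -0.2]
finger_gap: 29.9
grip_force: 0.0
```

```bash
python3 w.py; python3 bars.py
```

```text
38.35 [500.9 151.6  29.8] [1.80e+02 8.00e-02 5.92e+00] [-0.5 -0.3 -0.2] 29.9 0.0 ST [-139.7   48.7]
[321 250  22  10  51] right end st [-248.5   39.2]
[327 275  11   5  26] right end st [-271.1  111.6]
```

Call:
step_arm(
  rows=[
    [[0, 0, 0], 0],
    [[0, 0, 0], 0],
    [[0, 0, 0], 0],
    [[0, 0, 0], 0],
    [[-10, 0, 0], 0],
    [[-20, 0, 0], 0],
    [[-32, 0, 0], 0],
    [[-44, 0, 0], 0],
    [[-56, 0, 0], 0],
    [[-68, 0, 0], 0],
    [[-80, 0, 0], 0],
    [[-86, 0, 0], 0],
  ],
  fingers=0,
  squeeze=80,
)

```text
time: 39.6
tool_pos: [414.0, 142.7, 29.7]
tcp_rot: [180.0, 0.1, 5.9]
ft_force: [-0.7, 0.5, -1.1]
finger_gap: 8.3
grip_force: 78.2
```

Call:
step_arm(
  rows=[
    [[-4, 0, -15], 0],
    [[-4, 0, -40], 0],
    [[-4, 0, -80], 0],
    [[-4, 0, -115], 0],
    [[-4, 0, -115], 0],
    [[-4, 0, -115], 0],
  ],
)

```text
time: 40.2
tool_pos: [412.6, 142.6, 146.0]
tcp_rot: [-180.0, -0.1, 5.9]
ft_force: [-0.5, 0.2, -2.0]
finger_gap: 7.9
grip_force: 78.2
```

```bash
python3 w.py; python3 tray.py; python3 - <<'E'
from h import *
im=snapshot('side'); cv2.imwrite('pics/s14.png',im); p=r.sense()['tool_pos']
print([px('side',np.r_[p[:2]+x*EX,p[2]+7]).round() for x in(-110,110)])
hs=cv2.cvtColor(im,cv2.COLOR_BGR2HSV)[135:280,290:430]
m=(hs[...,0]>20)&(hs[...,0]<34)&(hs[...,1]>130)&(hs[...,2]>100)
k,l,q,c=cv2.connectedComponentsWithStats(m.astype(np.uint8))
print((q[1:]+[290,135,0,0,0])[q[1:,4]>5])
E
```

```text
40.2 [412.6 142.6 146. ] [-1.7998e+02 -1.3000e-01  5.9200e+00] [-0.5  0.2 -2. ] 7.9 78.2 ST [-228.4   48.6]
[ 410  181   58   87 3581] (495.473876953125, -298.4748840332031) (261.5445556640625, 157.20289611816406) 2.375861167907715
tray centre [ 495.5 -298.5] yaw 2.4 tool [412.6 142.6 146. ] 5.92
slot -45 shift [34, 492] turn 3.5
slot 0 shift [37, 447] turn 3.5
slot 45 shift [40, 402] turn 3.5
[array([373., 247.]), array([303., 216.])]
[[369 161   4   3   7]
 [374 162   4   4   8]
 [360 163  16  10  28]
 [379 164   4   3   6]
 [384 166  23  12  44]
 [376 170   4   4   6]
 [381 172   4   3   6]
 [386 174  22  12  40]
 [407 175   4   3   6]
 [412 177   4   4   8]
 [303 215  21  10  57]
 [292 222   4   2   6]
 [351 236  23  11  61]
 [321 275  16   5  29]]
```

Call:
step_arm(
  rows=[
    [[3, 25, 0], 0],
    [[7, 65, 0], 0],
    [[12, 110, 0], 0],
    [[17, 155, 0], 1],
    [[22, 200, 0], 2],
    [[27, 245, 0], 3],
    [[32, 290, 0], 3.5],
    [[36, 335, 0], 3.5],
    [[39, 377, 0], 3.5],
    [[40, 400, 0], 3.5],
    [[40, 407, 0], 3.5],
    [[40, 407, 0], 3.5],
  ],
)

```text
time: 41.5
tool_pos: [492.9, -258.2, 143.4]
tcp_rot: [-179.9, 0.1, 2.3]
ft_force: [0.2, 1.2, -1.7]
finger_gap: 7.9
grip_force: 78.4
```

Call:
step_arm(
  rows=[
    [[0, 0, 20], 0],
    [[0, 0, 50], 0],
    [[0, 0, 80], 0],
    [[0, 0, 80], 0],
    [[0, 0, 80], 0],
  ],
)

```text
time: 42.0
tool_pos: [493.3, -256.6, 64.8]
tcp_rot: [-179.9, 0.1, 2.5]
ft_force: [0.0, -0.5, -0.6]
finger_gap: 7.8
grip_force: 78.4
```

```bash
python3 w.py
```

```text
42.0 [ 493.3 -256.6   64.8] [-1.799e+02  1.100e-01  2.490e+00] [ 0.  -0.5 -0.6] 7.8 78.4 ST [-188.5 -356.7]
```

Call:
step_arm(
  rows=[
    [[0, 0, 20], 0],
    [[0, 0, 35], 0],
    [[0, 0, 43], 0],
    [[0, 0, 47], 0],
    [[0, 0, 47], 0],
    [[0, 0, 47], 0],
  ],
)

```text
time: 42.6
tool_pos: [494.3, -258.5, 19.0]
tcp_rot: [180.0, -0.0, 2.4]
ft_force: [0.1, 0.7, -2.0]
finger_gap: 7.9
grip_force: 78.5
```

Call:
step_arm(
  rows=[
    [[0, 0, 0], 0],
    [[0, 0, 0], 0],
    [[0, 0, 0], 0],
  ],
  fingers=0.15,
)

```text
time: 42.9
tool_pos: [494.3, -258.5, 18.8]
tcp_rot: [180.0, -0.0, 2.4]
ft_force: [-0.5, -0.1, -0.7]
finger_gap: 12.9
grip_force: 0.0
```

Call:
step_arm(
  rows=[
    [[0, 0, 0], 0],
    [[0, 0, -10], 0],
    [[0, 0, -40], 0],
    [[0, 0, -80], 0],
    [[0, 0, -105], 0],
    [[0, 0, -105], 0],
    [[0, 0, -105], 0],
  ],
  fingers=0.2,
)

```text
time: 43.6
tool_pos: [494.5, -258.6, 124.7]
tcp_rot: [179.9, -0.1, 2.4]
ft_force: [0.5, 0.7, -0.1]
finger_gap: 17.0
grip_force: 0.0
```

```bash
python3 w.py; python3 - <<'E'
from h import *
im=snapshot('side'); im2=snapshot('top'); cv2.imwrite('pics/s15.png',im); cv2.imwrite('pics/t15.png',im2)
crop(np.hstack([im[130:250,330:450],cv2.resize(im2[125:245,330:450],None,fx=1,fy=1)]),'c12.png',0,0,240,120,3)
E
```

```text
43.6 [ 494.5 -258.6  124.7] [ 1.7992e+02 -1.1000e-01  2.4200e+00] [ 0.5  0.7 -0.1] 17.0 0.0 ST [-187.5 -358.8]
```

View pics/c12.png

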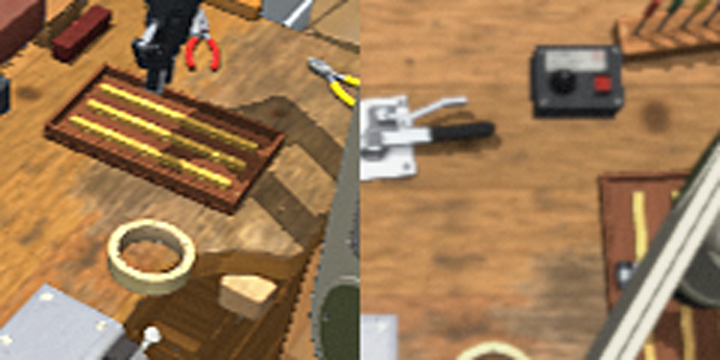

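All three bars lie lengthwise in the tray (left crop (100,85)-(255,150), (90,100)-(245,165), (72,118)-(230,185)); the clamp is still locked and the release tab is free at right crop (455,102).

Call:
step_arm(
  rows=[
    [[20, -16, -25], -8],
    [[50, -40, -25], -16],
    [[85, -67, -25], -24],
    [[120, -95, -25], -32],
    [[155, -122, -25], -40],
    [[190, -150, -25], -48],
    [[215, -170, -25], -56],
    [[230, -181, -25], -64],
    [[236, -186, -25], -72],
    [[236, -186, -25], -80],
    [[236, -186, -25], -88],
    [[236, -186, -25], -96],
  ],
  fingers=0,
  squeeze=60,
)

```text
time: 44.9
tool_pos: [720.8, -62.1, 145.6]
tcp_rot: [-179.8, -0.1, 98.8]
ft_force: [0.5, -0.4, 0.9]
finger_gap: 0.2
grip_force: 0.0
```

Call:
step_arm(
  rows=[
    [[0, 0, 0], 0],
    [[0, 0, 0], 0],
    [[0, 0, 0], 0],
  ],
)

```text
time: 45.2
tool_pos: [721.5, -62.5, 147.5]
tcp_rot: [-179.9, -0.0, 98.2]
ft_force: [0.4, 0.4, -0.1]
finger_gap: -0.2
grip_force: 0.0
```

```bash
python3 w.py; cat > rel.py <<'E'
from h import *
s=r.sense(); p=s['tool_pos']; y0=s['tcp_rot'][2]; psi=np.radians(y0)
tx=np.array([np.cos(psi),np.sin(psi)]); ty=np.array([tx[1],-tx[0]]); pv=np.array([27,-112])
for f,d in((0,30),(0,15),(.1,15),(.2,15),(.3,15),(.4,15),(.5,15),(.58,15),(.4,60)):
    M=np.array([[np.cos(f),np.sin(f)],[-np.sin(f),np.cos(f)]]); q=wd(*(pv+M@(np.array([5,-75])+d*np.array([.998,.066]))))-p[:2]
    print(f,d,[round(q@tx,1),round(q@ty,1)],'turn',round(y0-(99.6-np.degrees(f)),1))
t=cv2.cvtColor(cv2.imread('pics/t15.png'),cv2.COLOR_BGR2HSV)
E
python3 rel.py; python3 - <<'E'
from h import *
t=cv2.imread('pics/t15.png')[150:175,350:380]; g=t.min(2); m=(g>120)
for v in range(4,20): print(150+v,''.join('#' if g[v,u]>150 else '+' if g[v,u]>110 else '@' if t[v,u].max()<60 else '.' for u in range(30)))
E
```

```text
45.2 [721.5 -62.5 147.5] [-1.7994e+02 -2.0000e-02  9.8230e+01] [ 0.4  0.4 -0.1] -0.2 0.0 ST [  58.1 -186.6]
0 30 [np.float64(1.4), np.float64(3.9)] turn -1.4
0 15 [np.float64(1.1), np.float64(-11.1)] turn -1.4
0.1 15 [np.float64(-0.2), np.float64(-18.7)] turn 4.4
0.2 15 [np.float64(-0.8), np.float64(-26.3)] turn 10.1
0.3 15 [np.float64(-0.6), np.float64(-34.0)] turn 15.8
0.4 15 [np.float64(0.4), np.float64(-41.6)] turn 21.5
0.5 15 [np.float64(2.2), np.float64(-49.1)] turn 27.3
0.58 15 [np.float64(4.1), np.float64(-54.9)] turn 31.9
0.4 60 [np.float64(-16.1), np.float64(0.3)] turn 21.5
154 ..............................
155 ..............................
156 ..............................
157 .......++++####+..............
158 .....+##########..............
159 ...+######+++.................
160 ++#####+......................
161 #####+........................
162 ###+..........................
163 +.............................
164 ..............................
165 ..............................
166 ..................@@@@@.......
167 +++...@@.@@@@@@@@@@@@@@@......
168 ###.@@@@@@@@@@@@@@@@@@@@......
169 ###.@@@@@@@@@@@@@@@@@@@@......
```

Call:
step_arm(
  rows=[
    [[1, 4, 30], -1],
    [[1, 4, 65], -1],
    [[1, 4, 95], -1],
    [[1, 4, 110], -1],
    [[1, 4, 114], -1],
    [[1, 4, 114], -1],
    [[1, 4, 114], -1],
  ],
)

```text
time: 45.9
tool_pos: [727.2, -61.1, 36.7]
tcp_rot: [179.8, 0.1, 99.4]
ft_force: [-0.6, -0.1, 0.6]
finger_gap: 0.3
grip_force: 0.0
```

```bash
python3 w.py;python3 rel.py
```

```text
45.9 [727.2 -61.1  36.7] [1.7982e+02 6.0000e-02 9.9390e+01] [-0.6 -0.1  0.6] 0.3 0.0 ST [  64.  -185.8]
0 30 [np.float64(0.9), np.float64(-2.0)] turn -0.2
0 15 [np.float64(0.9), np.float64(-17.0)] turn -0.2
0.1 15 [np.float64(-0.3), np.float64(-24.5)] turn 5.5
0.2 15 [np.float64(-0.6), np.float64(-32.2)] turn 11.3
0.3 15 [np.float64(-0.3), np.float64(-39.9)] turn 17.0
0.4 15 [np.float64(0.9), np.float64(-47.4)] turn 22.7
0.5 15 [np.float64(2.8), np.float64(-54.9)] turn 28.4
0.58 15 [np.float64(4.8), np.float64(-60.6)] turn 33.0
0.4 60 [np.float64(-16.5), np.float64(-5.9)] turn 22.7
```

Call:
step_arm(
  rows=[
    [[1, -10, 1], 0],
    [[1, -17, 1], 0],
    [[0, -24, 1], 5],
    [[0, -32, 1], 11],
    [[0, -40, 1], 17],
    [[1, -47, 1], 23],
    [[2, -51, 1], 26],
    [[3, -54, 1], 28],
    [[3, -54, 1], 28],
  ],
)

```text
time: 46.8
tool_pos: [672.9, -67.1, 35.3]
tcp_rot: [179.8, -0.0, 71.4]
ft_force: [0.6, -0.5, 1.0]
finger_gap: -0.1
grip_force: 0.7
```

```bash
python3 w.py; python3 - <<'E'
from h import *
im=snapshot('side'); cv2.imwrite('pics/s16.png',im)
pv=np.array([-.5,-101.5])
g=cv2.GaussianBlur(im,(3,3),0).max(2)
for th in np.arange(0,1.3,.115):
    u=np.array([-np.sin(th),-np.cos(th)])
    v=[g[tuple(px('side',np.r_[wd(*(pv+d*u)),34]).round().astype(int)[::-1])] for d in(70,80,90,100,110,120)]
    print(round(th,2),v)
E
```

```text
46.8 [672.9 -67.1  35.3] [ 1.7983e+02 -2.0000e-02  7.1370e+01] [ 0.6 -0.5  1. ] -0.1 0.7 ST [   9.3 -186.3]
0.0 [np.uint8(164), np.uint8(171), np.uint8(67), np.uint8(62), np.uint8(131), np.uint8(112)]
0.12 [np.uint8(99), np.uint8(125), np.uint8(120), np.uint8(113), np.uint8(117), np.uint8(140)]
0.23 [np.uint8(82), np.uint8(78), np.uint8(98), np.uint8(109), np.uint8(113), np.uint8(113)]
0.34 [np.uint8(70), np.uint8(79), np.uint8(99), np.uint8(119), np.uint8(116), np.uint8(107)]
0.46 [np.uint8(73), np.uint8(89), np.uint8(94), np.uint8(115), np.uint8(115), np.uint8(117)]
0.58 [np.uint8(48), np.uint8(52), np.uint8(52), np.uint8(58), np.uint8(71), np.uint8(94)]
0.69 [np.uint8(41), np.uint8(47), np.uint8(39), np.uint8(41), np.uint8(34), np.uint8(42)]
0.8 [np.uint8(96), np.uint8(56), np.uint8(77), np.uint8(79), np.uint8(114), np.uint8(124)]
0.92 [np.uint8(169), np.uint8(156), np.uint8(108), np.uint8(97), np.uint8(105), np.uint8(126)]
1.04 [np.uint8(110), np.uint8(97), np.uint8(102), np.uint8(99), np.uint8(154), np.uint8(183)]
1.15 [np.uint8(87), np.uint8(137), np.uint8(169), np.uint8(173), np.uint8(179), np.uint8(165)]
1.27 [np.uint8(137), np.uint8(208), np.uint8(176), np.uint8(214), np.uint8(184), np.uint8(182)]
```

Call:
step_arm(
  rows=[
    [[-3, 15, 0], 0],
    [[-8, 35, 0], 0],
    [[-8, 50, 0], 0],
    [[-8, 50, -40], 0],
    [[-8, 50, -85], 0],
    [[-8, 50, -120], 0],
    [[-8, 50, -120], 0],
    [[-8, 50, -120], 0],
  ],
)

```text
time: 47.65
tool_pos: [717.9, -90.5, 155.7]
tcp_rot: [179.8, -0.0, 71.5]
ft_force: [-0.3, -0.2, -0.6]
finger_gap: -0.1
grip_force: 0.0
```

```bash
python3 w.py; python3 - <<'E'
from h import *
pv=np.array([-.5,-101.5]); I={n:cv2.GaussianBlur(snapshot(n),(3,3),0) for n in('side','top')}
for n in I: cv2.imwrite(f'pics/{n}17.png',I[n])
for th in np.arange(0,1.5,.115):
    u=np.array([-np.sin(th),-np.cos(th)])
    print(round(th,2),*[[int(I[n].max(2)[tuple(px(n,np.r_[wd(*(pv+d*u)),34]).round().astype(int)[::-1])]) for d in(70,80,90,100,110,120)] for n in I])
E
```

```text
47.65 [717.9 -90.5 155.7] [ 1.7979e+02 -3.0000e-02  7.1470e+01] [-0.3 -0.2 -0.6] -0.1 0.0 ST [  51.8 -214.1]
0.0 [156, 177, 176, 177, 176, 118] [210, 228, 234, 237, 236, 232]
0.12 [183, 190, 188, 183, 193, 157] [215, 224, 231, 235, 238, 240]
0.23 [152, 153, 175, 175, 192, 112] [157, 138, 143, 152, 152, 145]
0.34 [122, 143, 175, 199, 188, 115] [192, 218, 218, 229, 232, 233]
0.46 [142, 163, 166, 187, 192, 159] [210, 224, 228, 232, 232, 233]
0.58 [200, 197, 184, 178, 197, 196] [216, 224, 229, 232, 233, 233]
0.69 [193, 194, 179, 178, 190, 217] [218, 227, 230, 232, 233, 233]
0.8 [210, 197, 182, 190, 203, 216] [215, 226, 230, 232, 234, 234]
0.92 [189, 189, 203, 179, 184, 208] [216, 225, 231, 232, 233, 233]
1.04 [74, 86, 104, 98, 117, 164] [211, 222, 229, 231, 233, 234]
1.15 [52, 47, 49, 50, 52, 40] [181, 218, 228, 231, 232, 234]
1.27 [43, 84, 61, 142, 109, 97] [153, 195, 221, 229, 231, 233]
1.38 [175, 159, 131, 134, 143, 109] [145, 164, 187, 215, 225, 230]
1.5 [145, 102, 92, 116, 186, 204] [178, 152, 151, 176, 196, 221]
```

Call:
step_arm(
  rows=[
    [[18, -14, -20], 8],
    [[50, -39, -20], 16],
    [[85, -66, -20], 24],
    [[120, -94, -20], 32],
    [[150, -118, -20], 40],
    [[170, -133, -20], 48],
    [[178, -139, -20], 56],
    [[178, -139, -20], 65.7],
    [[178, -139, -20], 65.7],
    [[178, -139, -20], 65.7],
    [[178, -139, -20], 65.7],
    [[178, -139, -20], 65.7],
  ],
  fingers=0.6,
)

```text
time: 48.95
tool_pos: [641.7, 122.3, 172.9]
tcp_rot: [-180.0, 0.0, 5.8]
ft_force: [0.4, 0.8, -0.1]
finger_gap: 51.0
grip_force: 0.0
```

```bash
python3 w.py
```

```text
48.95 [641.7 122.3 172.9] [-1.80e+02  4.00e-02  5.81e+00] [ 0.4  0.8 -0.1] 51.0 0.0 ST [-2.6  5.3]
```

Call:
step_arm(
  rows=[
    [[0, 0, 30], 0],
    [[0, 0, 60], 0],
    [[0, 0, 80], 0],
    [[0, 0, 90], 0],
    [[0, 0, 95], 0],
    [[0, 0, 95], 0],
    [[0, 0, 95], 0],
  ],
)

```text
time: 49.65
tool_pos: [642.7, 122.8, 79.8]
tcp_rot: [-180.0, -0.1, 5.7]
ft_force: [0.2, -0.7, 0.7]
finger_gap: 51.3
grip_force: 0.0
```

Call:
step_arm(
  rows=[
    [[0, 0, 0], 0],
    [[0, 0, 0], 0],
    [[0, 0, 0], 0],
    [[0, 0, 0], 0],
    [[0, 0, 0], 0],
  ],
  fingers=0,
  squeeze=100,
)

```text
time: 50.15
tool_pos: [642.4, 122.3, 79.3]
tcp_rot: [180.0, -0.1, 5.7]
ft_force: [-1.1, -3.7, 5.6]
finger_gap: 12.4
grip_force: 98.5
```

```bash
python3 w.py
```

```text
50.15 [642.4 122.3  79.3] [ 1.7997e+02 -8.0000e-02  5.7100e+00] [-1.1 -3.7  5.6] 12.4 98.5 ST [-1.9  5.3]
```

Call:
step_arm(
  rows=[
    [[0, 2, -1], 0],
    [[0, 2, -4], 0],
    [[0, 2, -15], 0],
    [[0, 2, -40], 0],
    [[0, 2, -75], 0],
    [[0, 2, -100], 0],
    [[0, 2, -100], 0],
  ],
)

```text
time: 50.85
tool_pos: [644.2, 120.9, 183.6]
tcp_rot: [-180.0, -0.4, 5.7]
ft_force: [0.2, 1.1, -3.6]
finger_gap: 12.4
grip_force: 97.8
```

Call:
step_arm(
  rows=[
    [[-14, -24, 0], 1],
    [[-33, -58, 0], 2],
    [[-54, -94, 0], 3],
    [[-75, -130, 0], 4],
    [[-96, -166, 0], 5],
    [[-117, -202, 0], 6],
    [[-132, -230, 0], 6.5],
    [[-140, -245, 0], 6.5],
    [[-142, -248, 0], 6.5],
    [[-142, -248, 0], 6.5],
    [[-142, -248, 0], 6.5],
  ],
)

```text
time: 51.95
tool_pos: [476.5, 352.4, 177.8]
tcp_rot: [180.0, 0.0, -0.8]
ft_force: [0.4, -0.5, -3.7]
finger_gap: 12.1
grip_force: 97.9
```

```bash
python3 w.py
```

```text
51.95 [476.5 352.4 177.8] [ 1.7995e+02  1.0000e-02 -8.2000e-01] [ 0.4 -0.5 -3.7] 12.1 97.9 ST [-143.7  250.9]
```

Call:
step_arm(
  rows=[
    [[0, -1, 30], 0],
    [[0, -1, 65], 0],
    [[0, -1, 90], 0],
    [[0, -1, 98], 0],
    [[0, -1, 102], 0],
    [[0, -1, 105], 0],
    [[0, -1, 107], 0],
    [[0, -1, 107], 0],
    [[0, -1, 107], 0],
  ],
)

```text
time: 52.85
tool_pos: [476.5, 354.8, 72.3]
tcp_rot: [-180.0, -0.1, -0.8]
ft_force: [-0.3, 0.3, -3.7]
finger_gap: 12.2
grip_force: 97.8
```

```bash
python3 w.py
```

```text
52.85 [476.5 354.8  72.3] [-1.7995e+02 -7.0000e-02 -7.7000e-01] [-0.3  0.3 -3.7] 12.2 97.8 ST [-143.5  253.2]
```

Still just off the bench; shift 1 mm back and set it down, release and withdraw.

Call:
step_arm(
  rows=[
    [[0, 1, 0], 0],
    [[0, 1, 1], 0],
    [[0, 1, 1], 0],
    [[0, 1, 1.5], 0],
    [[0, 1, 1.5], 0],
  ],
)

```text
time: 53.35
tool_pos: [476.3, 353.4, 71.3]
tcp_rot: [-180.0, -0.0, -0.8]
ft_force: [-5.6, -4.1, 9.1]
finger_gap: 12.3
grip_force: 100.2
```

Call:
step_arm(
  rows=[
    [[0, 0, 0], 0],
    [[0, 0, 0], 0],
    [[0, 0, 0], 0],
    [[0, 0, -10], 0],
    [[0, 0, -50], 0],
    [[0, 0, -95], 0],
    [[0, 0, -140], 0],
    [[0, 100, -140], 0],
    [[0, 200, -140], 0],
    [[0, 300, -140], 0],
    [[0, 400, -140], 0],
    [[0, 400, -140], 0],
  ],
  fingers=0.6,
)

```text
time: 54.55
tool_pos: [472.3, 101.7, 210.8]
tcp_rot: [-180.0, -0.1, -0.7]
ft_force: [1.0, -0.5, -0.5]
finger_gap: 51.5
grip_force: 0.0
```

Call:
step_arm(
  rows=[
    [[0, 90, 0], 0],
    [[0, 190, 0], 0],
    [[0, 190, 0], 0],
    [[0, 190, 0], 0],
    [[0, 190, 0], 0],
  ],
)

```text
time: 55.05
tool_pos: [469.7, -91.1, 210.7]
tcp_rot: [179.9, -0.1, -1.1]
ft_force: [-0.1, 0.7, -0.7]
finger_gap: 51.3
grip_force: 0.0
```

```bash
python3 w.py; python3 - <<'E'
from h import *
for n in('top','side'):
    im=snapshot(n); cv2.imwrite(f'pics/{n}18.png',im); o=cv2.imread(f'pics/{n}0.png')
    B={'top':{'rear':(203,198,46,18),'mid':(203,214,46,26),'front':(202,246,44,14),'bangle':(255,248,26,28),'tape':(355,234,40,44)},
       'side':{'caddy':(250,260,60,40),'bangle':(316,272,28,26),'tape':(362,198,38,34)}}[n]
    for k,(u,v,w,h) in B.items():
        K=6; a=cv2.resize(o[v:v+h,u:u+w],None,fx=K,fy=K,interpolation=2); b=cv2.resize(im[v-6:v+h+6,u-6:u+w+6],None,fx=K,fy=K,interpolation=2)
        m=cv2.minMaxLoc(cv2.matchTemplate(b,a,cv2.TM_CCOEFF_NORMED)); print(n,k,'score',round(m[1],3),'shift px',[round((x-36)/K,2) for x in m[3]])
E
```

```text
55.05 [469.7 -91.1 210.7] [ 1.7989e+02 -6.0000e-02 -1.0800e+00] [-0.1  0.7 -0.7] 51.3 0.0 ST [-195.3 -189.7]
top rear score 0.988 shift px [0.0, 0.17]
top mid score 0.987 shift px [0.0, 0.33]
top front score 0.971 shift px [-0.17, 0.5]
top bangle score 0.999 shift px [0.0, 0.0]
top tape score 0.75 shift px [0.17, 0.0]
side caddy score 0.983 shift px [0.17, 0.17]
side bangle score 0.999 shift px [0.0, 0.0]
side tape score 0.859 shift px [0.0, 0.17]
```

```bash
python3 - <<'E'
from h import *
from tray import tray
im=snapshot('top'); print(tray(im))
hs=cv2.cvtColor(snapshot('side'),cv2.COLOR_BGR2HSV)[140:200,340:430]
m=((hs[...,0]>18)&(hs[...,0]<36)&(hs[...,1]>120)&(hs[...,2]>100)).astype(np.uint8)
m=cv2.morphologyEx(m,cv2.MORPH_CLOSE,np.ones((3,3)))
k,l,q,c=cv2.connectedComponentsWithStats(m); print((q[1:]+[340,140,0,0,0])[q[1:,4]>15])
E
```

```text
(array([ 420,  181,   48,   87, 2088], dtype=int32), ((495.65240478515625, -306.49017333984375), (262.34820556640625, 142.6228790283203), 1.6550158262252808))
[[365 159  51  22 155]
 [364 165  48  22 159]
 [354 169  53  24 172]]
```

```bash
python3 -c "
from bench import r
print(r.hand_in())"
```

```text
the job is handed in; nothing more can be done
None
```

I handed the job in at about 55 s of robot time: all three bars lie in the tray, the clamp is open, and the caddy is back within about 1 mm of its start, with the tape and bangle unmoved; the hand-in gave no verdict.

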